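Pack the travel toiletries into the wash tray

ROBOT

A 7-joint arm with a two-finger parallel gripper is mounted at the origin on the work surface. World frame = base frame: x ahead of the robot, y to its left, z up, the work surface at z = 0. Lengths are in mm, angles in rad, forces in N, time in s.
With the tool pointing down it reaches from about 400 to 875 mm from the base axis. Payload 4.4 kg.
Tool frame: the origin (TCP) lies at the very end of the fingers, on their centre line; the grasp point (between the pads) lies behind it (ctrl.hold_point_z is the z of the grasp point in the tool frame, in mm); z points along the fingers, y is the direction in which the jaws open and shut (so a half turn about z gives the same grasp; the last joint's range is limited). The gripper opens to 85 mm and grips with 20 to 120 N. Pads are 22 mm wide; open, the fingers measure 114 mm over their backs; the gripper's body (76 mm by 85 mm) begins 54 mm behind the grasp point. The pads swing forward as they close: fully open they stand 13 mm farther back than shut.
Start: joints at [-1.384, 0.628, 0.038, 1.517, -0.027, 0.996, -0.02], TCP at [162.55, 629.361, 231.313] pointing down, gripper open.
Joint ranges: [-3.06, 3.06], [-0.37, 2.12], [-1.25, 1.32], [0.18, 2.47], [-1.1, 4.24], [0.23, 1.98], [-2.94, 2.94]. Speed limits (rad/s): [2.57, 2.57, 3.14, 3.14, 3.14, 3.14, 3.14].

INTERFACE

Orientations are given as [roll, pitch, yaw] about the fixed x, y, z axes, in that order (R = Rz(yaw) Ry(pitch) Rx(roll)).
In Python, from cell import ctrl, vision gives the robot as it stands.
- The arm moves only by the shell command python3 -m crank 'ROWS' [OPENING]. ROWS is JSON, a list of rows, each an object of numbers: "x", "y", "z": the shift along the tool's x, y, z in cm; "spin": the turn about the tool's z in rad. A call has 1 to 5 rows; each row shifts and turns the commanded pose from where the row before left it, along the tool's axes as they then stand; what a row does not reach is not made up. A row lasts 1/10 s, in which the tool goes at most 50 mm and 8.59 degrees, less where a joint would pass 70% of its speed; a pose out of reach is approached as far as the arm can. A call is refused whole if a number of a shift passes 5 or a number of a turn 0.15, either way. A call with a gripper value outside its range is refused whole. OPENING is the opening in per cent of the stroke, from 0 (shut) to 100 (fully open), set as the call begins (- or left out, the last holds). The fingers move at their own pace and stop on an object; the grip force is fixed at half the most. Time passes only in rows, so rows that do not move let the fingers close. It gives the time, the measured TCP pose, the force and the opening at its end, in the units of the state.
- ctrl.read_state(): the state, without advancing time (a new reading comes with each control period).
- vision.get_image(name): name is "side" or "top" or "wrist"; returns the picture (400x640x3 uint8, blue, green, red); there is no depth.
- vision.calibration(name): a dict with "vfov" (degrees; the focal length in pixels is half the picture's height over the tangent of half this angle, whatever the lens; pixels are square), "cx", "cy" (the principal point, pixels), "distortion" ([k1, k2, p1, p2, k3] as OpenCV has them; the pictures are not rectified), "eye" and "rotation" of the camera in the world. Camera axes: x right, y up, looking along -z (the intrinsics and any distortion apply to the point x, -y, -z); pixel columns grow to the right and rows downward; lengths in mm; the calibration is good to about 2 mm. A picture is of the moment at which its call begins: read the wrist's pose just before it. calibration takes no time and is no camera call; for the wrist camera it gives the pose at the moment of the call.
- ctrl.finish_job(): hands the job in, once; it reports no verdict.
Trained networks look in the newest picture that a camera, given by its name, has taken for a name from the list of things; names that differ only in an ending like _2 or _b are one class to them, and where a whole thing is asked for, a point or a joint stands for the part that bears it (a point fixed in the world has none). Each returns a list of dicts, best first, with "score" (0 to 1); they miss things now and then, are a little off and sometimes report something else, mostly with a low value. They report only what shows in the picture. A call takes as long as a camera call.
- vision.boxes_of(name, camera): "extent" ([left, top, right, bottom] in pixels, round what is visible of it).
- vision.regions_of(name, camera): "mask" (400x640 bool, what is visible of it) and "extent" ([left, top, right, bottom] in pixels, round what is visible of it).
- vision.place_of(name, camera): "point" ([column, row] in pixels: a listed point, or the origin of a listed thing).
The state is a dict: "clock": time; "qpos": joint angles; "qd": joint speeds; "tau": joint torques, N m; "eef_pos": TCP position; "tool_rot": TCP orientation; "force": force on the tool from outside, world axes, zero at the start; "torque": the same for the moment, N m; "width": finger opening in mm.
Only numpy, scipy, OpenCV 4.12 (cv2) and the standard library are available. Lean on these libraries where they do the work, as an engineer would, in place of code of your own. Each camera call takes 0.05 s, during which the arm holds its last target.

TASK

Pack the toiletry tray for a flight with hand luggage only: stand the travel-size bottle in the small round well, the travel-size jar in the large round well and the travel-size deodorant stick in the short rectangular well, and lay the toothbrush case in the long slot, each right down on the floor of its well. The full-size bottle, jar and stick, the spectacle case and the bowl stay at home: leave them standing where they are.

Things in the scene. Friction and masses are not known exactly. Their poses are not given: they have to be found in the camera images.
- tray: Fixed grey tray, wells lined in lighter grey, 226 (x) x 158 (y) x 20 mm high, turned any way; origin centre of underside, z up. Wells 14 deep, floors at z 6, centres (x, y) mm: large round (76 across) (-67.5, 35); short rectangular (66 in x, 46 in y) (11, 35); small round (54 across) (78.5, 35); long slot (212 in x, 56 in y) (0, -45). A 15 mm black loop at each short end.
- small_bottle_mid (a point): The travel-size bottle, blue with a paper band and a white cap, standing upright: round, 34 mm in diameter up to 72 mm, then a cone-shaped shoulder and the cap, 100 mm high in all; about 90 g. Its point is at its centre, half-way up; z is up.
- small_jar_mid (a point): The travel-size cream jar, white with a black screw lid, standing upright: round, 52 mm in diameter (the lid, the top 14 mm; just below it 50 mm), 40 mm high; about 80 g. Its point is at its centre, half-way up; z is up.
- small_stick_mid (a point): The travel-size deodorant stick, grey with a white cap, standing upright: section with round ends, 44 mm long by 24 mm wide, 72 mm high; about 50 g. Its point is at its centre, half-way up; z is up. x runs along its 44 mm length, y across its 24 mm width.
- brush_case_mid (a point): The toothbrush case, slim and black with a grey seam and round ends, lying flat, 192 mm long, 32 mm wide, 30 mm high; about 70 g. Its point is at its centre, half-way up; z is up. x runs along its length, y across its width.
- large_bottle_mid (a point): The full-size bottle, same look as the travel one but 58 mm in diameter and 155 mm high. Stays. Its point is at its centre, half-way up; z is up.
- large_jar_mid (a point): The full-size cream jar, same look as the travel one but 76 mm in diameter and 62 mm high. Stays. Its point is at its centre, half-way up; z is up.
- large_stick_mid (a point): The full-size deodorant stick, same look as the travel one but 64 by 35 mm in section (x along the 64 mm) and 125 mm high. Stays. Its point is at its centre, half-way up; z is up.
- specs_case_mid (a point): The spectacle case, black with a steel seam, shorter and much broader than the toothbrush case: 158 mm long (x), 62 mm wide (y), 42 mm high. Stays. Its point is at its centre, half-way up; z is up.
- bowl: The terracotta bowl, 150 mm across and 58 mm high, with a spoon lying in it that sticks out 30 mm beyond the rim and up to 80 mm high. Stays. Origin: centre of its underside; z up.

How it is judged (in metres and radians):
At the end, for the whole second after the job is handed in: Small bottle, jar and stick upright (within 7 degrees) and toothbrush case flat, each in its own well, centre within 4 mm of its height when on the well floor, at rest; large bottle, jar and stick, spectacle case and bowl within 25 mm of their start, not tipped (11 degrees) (x of small_jar_mid in the frame of tray between -0.0815 and -0.0535 m and y of small_jar_mid in the frame of tray between 0.021 and 0.049 m and z of small_jar_mid in the frame of tray between 0.022 and 0.03 m and angle between each of small_jar_mid, small_stick_mid, small_bottle_mid, brush_case_mid's own z axis and vertical below 0.12 rad and linear speed of each of small_jar, small_stick, small_bottle, brush_case below 0.02 m/s and x of small_stick_mid in the frame of tray between -0.002 and 0.024 m and y of small_stick_mid in the frame of tray between 0.022 and 0.048 m and z of small_stick_mid in the frame of tray between 0.038 and 0.046 m and x of small_bottle_mid in the frame of tray between 0.0665 and 0.0905 m and y of small_bottle_mid in the frame of tray between 0.023 and 0.047 m and z of small_bottle_mid in the frame of tray between 0.052 and 0.06 m and x of brush_case_mid in the frame of tray between -0.013 and 0.013 m and y of brush_case_mid in the frame of tray between -0.059 and -0.031 m and z of brush_case_mid in the frame of tray between 0.017 and 0.025 m and distance of each of large_bottle_mid, large_jar_mid, large_stick_mid, specs_case_mid, bowl from where it was at the start of the episode below 0.025 m and angle between each of large_bottle_mid, large_jar_mid, large_stick_mid, specs_case_mid, bowl's own z axis and vertical below 0.2 rad); the robot touches nothing.
It fails at once if large bottle is moved by more than 25 mm or tipped (distance of large_bottle_mid from where it was at the start of the episode above 0.025 m or angle between large_bottle_mid's own z axis and vertical above 0.2 rad).
It fails at once if large jar is moved by more than 25 mm or tipped (distance of large_jar_mid from where it was at the start of the episode above 0.025 m or angle between large_jar_mid's own z axis and vertical above 0.2 rad).
It fails at once if large stick is moved by more than 25 mm or tipped (distance of large_stick_mid from where it was at the start of the episode above 0.025 m or angle between large_stick_mid's own z axis and vertical above 0.2 rad).
It fails at once if specs case is moved by more than 25 mm or tipped (distance of specs_case_mid from where it was at the start of the episode above 0.025 m or angle between specs_case_mid's own z axis and vertical above 0.2 rad).
It fails at once if bowl is moved by more than 25 mm or tipped (distance of bowl from where it was at the start of the episode above 0.025 m or angle between bowl's own z axis and vertical above 0.2 rad).
It also fails if it takes over 109 s, if anything falls off the work surface, if the arm or the gripper's body presses on something with over 40 N, if the wrist force passes 120 N, or if a joint passes its speed limit or range.

## Working session

There is one attempt and no reset: what is moved stays moved. The work goes in short steps, Python scripts to look and compute and a shell command to move; the robot and the scene stay as the last step left them, time stands still between calls to the robot, and variables do not carry over. Pictures are saved under pics/ and viewed, and the job is handed in when it is done.

```bash
ls; mkdir -p pics
python3 - <<'E'
from cell import ctrl, vision
import cv2
print(ctrl.read_state(), ctrl.hold_point_z)
for n in ["side","top","wrist"]:
    c=vision.calibration(n); print(n,c)
    cv2.imwrite(f"pics/{n}0.png",vision.get_image(n))
E
```

```text
pics
{'clock': 0.0, 'qpos': array([-1.38376207,  0.62934344,  0.03842029,  1.51838929, -0.02701173,
        0.99631844, -0.02001943]), 'qd': array([-0.00017825, -0.00236148,  0.00138485,  0.00127797, -0.00020777,
       -0.00090706,  0.00037385]), 'tau': array([ 2.32822640e-05, -5.63385451e+01,  1.22540798e+00, -1.93444526e+01,
        1.07167845e-02,  1.06843770e-02, -1.22824750e-05]), 'eef_pos': array([162.39276628, 628.72198966, 230.38364253]), 'tool_rot': array([-3.13965129e+00,  3.59706251e-06,  2.88874964e+00]), 'force': array([-0.58286359, -0.62974787,  0.74147574]), 'torque': array([-0.04243646,  0.00383058, -0.0398764 ]), 'width': 85.66544612117384} -18.700000000000003
side {'vfov': 54.46274053197363, 'cx': 318.5900003184587, 'cy': 199.26079027950192, 'distortion': array([0.03286423, 0.        , 0.        , 0.        , 0.        ]), 'eye': array([148.18324353, 574.11675841, 552.46378135]), 'rotation': array([ 0.9287982 ,  0.02114573, -2.49998988])}
top {'vfov': 48.26466976276525, 'cx': 314.03999652812143, 'cy': 199.2860911578319, 'distortion': array([-0.00094007,  0.        ,  0.        ,  0.        ,  0.        ]), 'eye': array([ 468.74477463,   69.64655147, 1049.77636963]), 'rotation': array([ 0.07796031, -0.01320669, -1.59677275])}
wrist {'vfov': 71.60016316650882, 'cx': 317.7839233613268, 'cy': 197.4313811203053, 'distortion': array([-0.00059323,  0.        ,  0.        ,  0.        ,  0.        ]), 'eye': array([ 90.3525354 , 648.47041609, 374.22609123]), 'rotation': array([-0.29655169,  0.00220673,  1.31725503])}
```

View pics/top0.png

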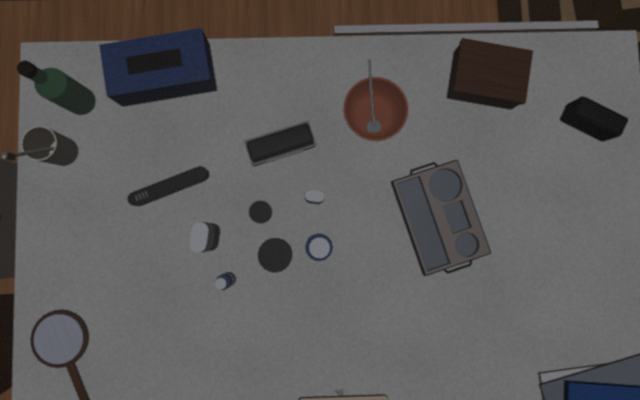

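View pics/side0.png

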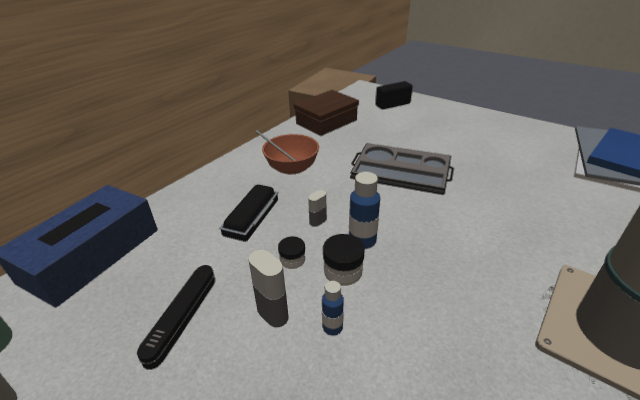

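View pics/wrist0.png

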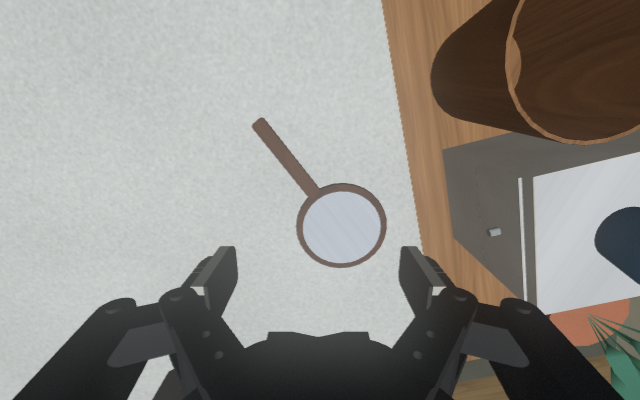

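```bash
cat > h.py <<'E'
from cell import ctrl, vision
import cv2, numpy as np
from scipy.spatial.transform import Rotation as R
def K(c):
    f=200/np.tan(np.radians(c["vfov"])/2); return np.array([[f,0,c["cx"]],[0,f,c["cy"]],[0,0,1.]])
def ray(c,px):
    u=cv2.undistortPoints(np.array(px,float).reshape(-1,1,2),K(c),c["distortion"]).reshape(-1,2)
    d=np.c_[u[:,0],-u[:,1],-np.ones(len(u))]
    return d@R.from_euler("xyz",c["rotation"]).as_matrix().T
def onz(c,px,z):
    d=ray(c,px); e=np.array(c["eye"]); return e+d*((z-e[2])/d[:,2])[:,None]
def proj(c,P):
    P=np.atleast_2d(P).astype(float); q=(P-c["eye"])@R.from_euler("xyz",c["rotation"]).as_matrix()
    q=q*[1,-1,-1]
    return cv2.projectPoints(q,np.zeros(3),np.zeros(3),K(c),c["distortion"])[0].reshape(-1,2)
mids=dict(small_bottle_mid=50,small_jar_mid=20,small_stick_mid=36,brush_case_mid=15,large_bottle_mid=77.5,large_jar_mid=31,large_stick_mid=62.5,specs_case_mid=21,bowl=0,tray=0)
E
python3 - <<'E'
from h import *
np.set_printoptions(suppress=True,precision=1)
for cam in ["top","side"]:
    vision.get_image(cam); c=vision.calibration(cam)
    for n,z in mids.items():
        r=vision.place_of(n,cam)[:3]
        for q in r: print(cam,n,round(q["score"],2),np.round(q["point"],1),onz(c,q["point"],z)[0])
print(ctrl.read_state()["clock"])
E
```

```text
top small_bottle_mid 0.64 [224.2 279.7] [373.3 257.5  50. ]
top small_jar_mid 0.86 [261.1 212.1] [522.2 176.7  20. ]
top small_jar_mid 0.28 [438.6 214.5] [ 506.3 -233.6   20. ]
top small_stick_mid 0.68 [315.3 196.9] [553.   51.2  36. ]
top brush_case_mid 0.75 [171.7 183.4] [594.4 383.4  15. ]
top large_bottle_mid 0.62 [319.9 248.5] [437.1  44.9  77.5]
top large_jar_mid 0.88 [274.6 252.4] [429.5 146.6  31. ]
top large_stick_mid 0.96 [204.8 234.2] [474.6 296.7  62.5]
top specs_case_mid 0.67 [282.  138.8] [692.2 125.1  21. ]
top bowl 0.58 [369.8 114.6] [750.7 -85.3   0. ]
top tray 0.88 [436.6 215.8] [ 504.1 -234.6    0. ]
top tray 0.51 [319.  247.4] [437.2  45.    0. ]
side small_bottle_mid 0.73 [336.9 302.9] [370.8 245.3  50. ]
side small_jar_mid 0.77 [292.4 252.5] [522.  177.3  20. ]
side small_jar_mid 0.26 [182.2 312. ] [581.7 390.   20. ]
side small_stick_mid 0.83 [317.6 208.3] [552.7  54.4  36. ]
side small_stick_mid 0.48 [399.8 170.1] [ 479.3 -182.5   36. ]
side brush_case_mid 0.68 [184.2 315.6] [577.2 390.8  15. ]
side large_bottle_mid 0.7 [366.1 211.2] [437.3  48.8  77.5]
side large_jar_mid 0.83 [343.7 259. ] [425.7 143.2  31. ]
side large_stick_mid 0.77 [268.7 287.9] [471.6 293.3  62.5]
side specs_case_mid 0.63 [251.1 211. ] [678.7 131.7  21. ]
side bowl 0.87 [293.  168.5] [737.4 -81.3   0. ]
side tray 0.97 [401.  167.5] [ 505.7 -248.4    0. ]
1.25
```

```bash
cat > fit.py <<'E'
from h import *
from scipy.optimize import minimize
a=np.linspace(0,2*np.pi,48,endpoint=False); C=np.c_[np.cos(a),np.sin(a)]
def prism(poly,z0,z1): return np.vstack([np.c_[poly,np.full(len(poly),z)] for z in (z0,z1)])
def stad(L,W):
    r=W/2; return np.vstack([C*r+[L/2-r,0],C*r-[L/2-r,0]])
def rect(L,W): return np.array([[L,W],[-L,W],[-L,-W],[L,-W]])/2
S=dict(small_bottle_mid=np.vstack([prism(C*17,0,72),prism(C*9,85,100)]),
 small_jar_mid=prism(C*26,0,40),small_stick_mid=prism(stad(44,24),0,72),brush_case_mid=prism(stad(192,32),4,26),
 large_bottle_mid=np.vstack([prism(C*29,0,112),prism(C*15,130,155)]),large_jar_mid=prism(C*38,0,62),
 large_stick_mid=prism(stad(64,35),0,125),specs_case_mid=prism(rect(158,62),0,42),tray=prism(rect(226,158),0,20))
def world(n,p,dz=0):
    P=S[n]; c,s=np.cos(p[2]),np.sin(p[2])
    return np.c_[P[:,0]*c-P[:,1]*s+p[0],P[:,0]*s+P[:,1]*c+p[1],P[:,2]+dz]
SC=4
def sil(c,n,p,dz=0):
    h=cv2.convexHull((proj(c,world(n,p,dz))*SC).astype(np.float32))
    m=np.zeros((400*SC,640*SC),np.uint8); cv2.fillPoly(m,[np.round(h).astype(np.int32)],1); return m
def fit(n,views,p0):
    ms=[(c,cv2.resize(m.astype(np.uint8),None,fx=SC,fy=SC,interpolation=cv2.INTER_NEAREST)) for c,m in views]
    def cost(p):
        t=0
        for c,m in ms:
            s=sil(c,n,p); t-=(s&m).sum()/max(1,(s|m).sum())
        return t/len(ms)
    best=None
    for y in ([0] if ("bottle" in n or "jar" in n) else np.arange(0,np.pi,np.pi/8)):
        q=np.array([p0[0],p0[1],y]); v=cost(q)
        if best is None or v<best[0]: best=(v,q)
    r=minimize(cost,best[1],method="Nelder-Mead",options=dict(initial_simplex=best[1]+np.array([[0,0,0],[12,0,0],[0,12,0],[0,0,.25]]),xatol=.1,fatol=1e-4,maxiter=150))
    return r.x,r.fun
E
cat > run1.py <<'E'
from fit import *
import json
np.set_printoptions(suppress=True,precision=2)
P0=dict(small_bottle_mid=(372,251),small_jar_mid=(522,177),small_stick_mid=(553,53),brush_case_mid=(586,387),large_bottle_mid=(437,47),large_jar_mid=(428,145),large_stick_mid=(473,295),specs_case_mid=(685,128),tray=(505,-241))
V={}
ov={}
for cam in ["top","side"]:
    im=vision.get_image(cam); c=vision.calibration(cam); ov[cam]=(c,cv2.resize(im,None,fx=SC,fy=SC))
    for n,p in P0.items():
        r=vision.regions_of(n,cam)
        e=proj(c,[p[0],p[1],mids[n]])[0]
        r=[q for q in r if np.hypot((q["extent"][0]+q["extent"][2])/2-e[0],(q["extent"][1]+q["extent"][3])/2-e[1])<25]
        if r: V.setdefault(n,[]).append((c,r[0]["mask"]))
        else: print("none",cam,n)
res={}
for n,p in P0.items():
    if n not in V: continue
    for v in ([V[n]]+[[w] for w in V[n]] if len(V[n])>1 else [V[n]]):
        x,f=fit(n,v,p); print(n,len(v),x,round(f,3))
        res.setdefault(n,x.tolist())
json.dump(res,open("poses.json","w"))
for cam,(c,im) in ov.items():
    for n,x in res.items():
        cs,_=cv2.findContours(sil(c,n,x),cv2.RETR_EXTERNAL,cv2.CHAIN_APPROX_NONE); cv2.drawContours(im,cs,-1,(0,255,0),1)
    x0,y0=((110,100) if cam=="top" else (130,120))
    cv2.imwrite(f"pics/ov_{cam}.png",cv2.resize(im[y0*SC:(y0+200)*SC,x0*SC:(x0+400)*SC],(800,400),interpolation=cv2.INTER_AREA))
print(ctrl.read_state()["clock"])
E
python3 run1.py
```

```text
small_bottle_mid 2 [370.3  256.17   0.1 ] -0.893
small_bottle_mid 1 [369.21 255.84   0.14] -0.93
small_bottle_mid 1 [373.09 254.26   0.14] -0.935
small_jar_mid 2 [522.01 176.97   0.25] -0.917
small_jar_mid 1 [521.7  176.12   0.14] -0.923
small_jar_mid 1 [522.79 178.28   0.13] -0.938
small_stick_mid 2 [552.47  53.57   1.42] -0.918
small_stick_mid 1 [551.52  52.6    1.4 ] -0.934
small_stick_mid 1 [551.95  55.26   1.37] -0.956
brush_case_mid 2 [586.64 389.75   1.92] -0.918
brush_case_mid 1 [586.54 388.61   1.92] -0.937
brush_case_mid 1 [588.06 389.57   1.94] -0.907
large_bottle_mid 2 [443.11  45.97   0.04] -0.86
large_bottle_mid 1 [442.14  47.05   0.05] -0.843
large_bottle_mid 1 [444.16  43.95  -0.03] -0.886
large_jar_mid 2 [425.44 143.77   0.21] -0.907
large_jar_mid 1 [424.82 142.4    0.09] -0.903
large_jar_mid 1 [427.03 143.2    0.04] -0.923
large_stick_mid 2 [468.3  295.05  -0.18] -0.955
large_stick_mid 1 [467.28 294.55  -0.19] -0.956
large_stick_mid 1 [468.06 295.71  -0.2 ] -0.962
specs_case_mid 2 [680.49 128.65   1.9 ] -0.832
specs_case_mid 1 [680.03 127.9    1.84] -0.89
specs_case_mid 1 [683.32 128.37   1.94] -0.793
tray 2 [ 497.78 -239.25    0.29] -0.901
tray 1 [ 498.42 -241.23    0.31] -0.904
tray 1 [ 497.69 -237.11    0.29] -0.901
2.25
```

View pics/ov_top.png

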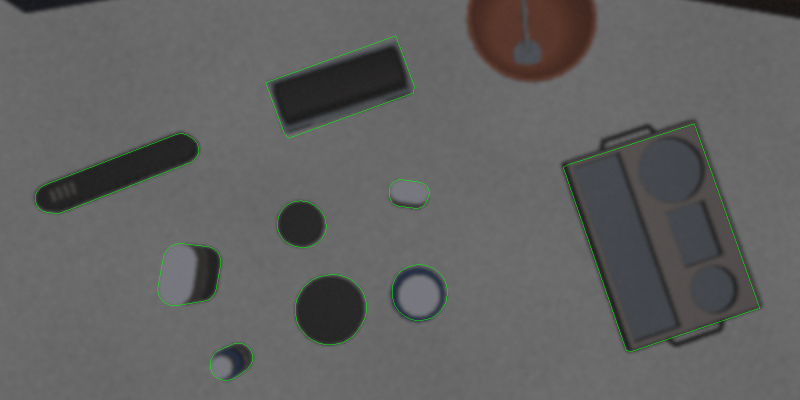

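View pics/ov_side.png

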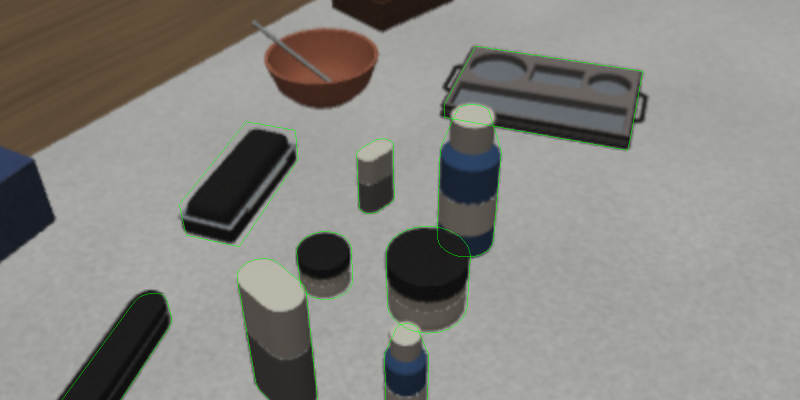

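```bash
cat > go.py <<'E'
import sys
from h import *
def plan(x,y,z,yaw):
    s=ctrl.read_state(); p=s["eef_pos"]; y0=s["tool_rot"][2]
    d=np.array([x,y])-p[:2]; c,sn=np.cos(yaw),np.sin(yaw)
    sp=-((yaw-y0+np.pi)%(2*np.pi)-np.pi)
    tx=d@[c,sn]; ty=d@[sn,-c]
    print("at",np.round(p,1),"yaw %.3f"%y0,"w %.1f"%s["width"],"| spin %.3f then x %.2f y %.2f z(down) %.2f cm"%(sp,tx/10,ty/10,(p[2]-z)/10))
if __name__=="__main__":
    plan(*map(float,sys.argv[1:5]))
T=(498,-239,3.4316)
def tw(x,y):
    c,s=np.cos(T[2]),np.sin(T[2]); return T[0]+x*c-y*s,T[1]+x*s+y*c
E
python3 go.py 587 389 60 1.92; python3 -c "
from go import *
for n,w in dict(jar=(-67.5,35),stick=(11,35),bottle=(78.5,35),slot=(0,-45)).items(): print(n,np.round(tw(*w),1))"
```

```text
at [162.5 629.4 231.3] yaw 2.889 w 85.4 | spin 0.969 then x -37.11 y 31.66 z(down) 17.13 cm
jar [ 572.7 -253.2]
stick [ 497.5 -275.7]
bottle [ 432.8 -295. ]
slot [ 485.1 -195.9]
```

```bash
python3 -m crank '[{"spin":0.15},{"spin":0.15},{"spin":0.15},{"spin":0.15},{"spin":0.15}]' 80; python3 -m crank '[{"spin":0.15},{"spin":0.07},{"x":-3.5,"y":3},{"x":-3.5,"y":3},{"x":-3.5,"y":3}]'; python3 -m crank '[{"x":-3.5,"y":3},{"x":-3.5,"y":3},{"x":-3.5,"y":3},{"x":-3.5,"y":3},{"x":-3.5,"y":3}]'; python3 go.py 587 389 60 1.92
```

```text
at [162.5 629.4 231.3] yaw 2.889 w 85.4 | spin 0.969 then x -37.11 y 31.66 z(down) 17.13 cminvalid input at $[0]: expected keys x, y, z, spin
invalid input at $[0]: expected keys x, y, z, spin
invalid input at $[0]: expected keys x, y, z, spin
```

All four keys are required in each row.

```bash
python3 -m crank '[{"x":0,"y":0,"z":0,"spin":0.15},{"x":0,"y":0,"z":0,"spin":0.15},{"x":0,"y":0,"z":0,"spin":0.15},{"x":0,"y":0,"z":0,"spin":0.15},{"x":0,"y":0,"z":0,"spin":0.15}]' 80; python3 -m crank '[{"x":0,"y":0,"z":0,"spin":0.15},{"x":0,"y":0,"z":0,"spin":0.07},{"x":-3.5,"y":3,"z":0,"spin":0},{"x":-3.5,"y":3,"z":0,"spin":0},{"x":-3.5,"y":3,"z":0,"spin":0}]'; python3 go.py 587 389 60 1.92
```

```text
clock: 2.75
eef_pos: [162.5, 629.4, 231.4]
tool_rot: [-3.142, -0.0, 2.133]
force: [0.3, -0.0, -0.2]
width: 68.3
clock: 3.25
eef_pos: [283.9, 560.8, 231.3]
tool_rot: [3.141, -0.0, 1.92]
force: [0.3, 0.2, -0.5]
width: 68.3
at [283.9 560.8 231.3] yaw 1.920 w 68.3 | spin 0.000 then x -26.51 y 22.61 z(down) 17.13 cm
```

```bash
python3 -m crank '[{"x":-3.5,"y":3,"z":0,"spin":0},{"x":-3.5,"y":3,"z":0,"spin":0},{"x":-3.5,"y":3,"z":0,"spin":0},{"x":-3.5,"y":3,"z":0,"spin":0},{"x":-3.5,"y":3,"z":0,"spin":0}]'; python3 -m crank '[{"x":-3.5,"y":3,"z":0,"spin":0},{"x":-3.5,"y":3,"z":0,"spin":0},{"x":-2.01,"y":1.61,"z":2.5,"spin":0},{"x":0,"y":0,"z":4,"spin":0},{"x":0,"y":0,"z":0,"spin":0}]'; python3 go.py 587 389 13 1.92
python3 - <<'E'
from h import *
cv2.imwrite("pics/w1.png",vision.get_image("wrist"))
E
```

```text
clock: 3.75
eef_pos: [485.1, 447.1, 231.5]
tool_rot: [3.141, -0.0, 1.919]
force: [0.5, 0.5, -0.1]
width: 68.2
clock: 4.25
eef_pos: [583.0, 386.3, 160.6]
tool_rot: [-3.131, 0.002, 1.917]
force: [-1.1, -0.4, -0.7]
width: 68.5
at [583.  386.3 160.6] yaw 1.917 w 68.5 | spin -0.003 then x 0.12 y 0.47 z(down) 14.76 cm
```

View pics/w1.png

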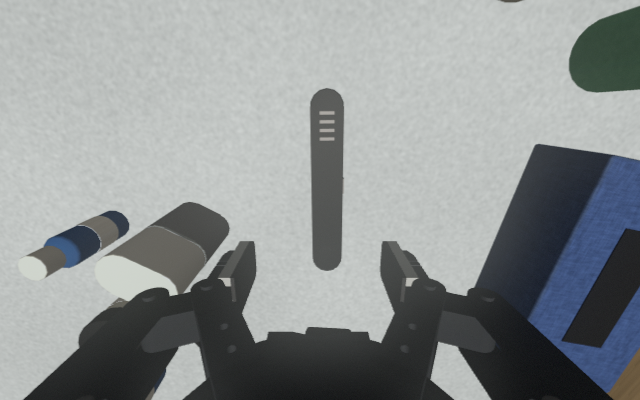

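```bash
cat > wf.py <<'E'
import sys
from fit import *
n=sys.argv[1]; p0=(float(sys.argv[2]),float(sys.argv[3]))
print(np.round(ctrl.read_state()["eef_pos"],1))
c=vision.calibration("wrist"); im=vision.get_image("wrist")
r=vision.regions_of(n,"wrist")
for q in r[:2]:
    x,f=fit(n,[(c,q["mask"])],p0); print(n,round(q["score"],2),np.round(x,3),round(f,3))
E
python3 wf.py brush_case_mid 587 389; python3 go.py 587 389 13 1.92
```

```text
[583.8 388.4 163.6]
brush_case_mid 0.69 [590.24  389.009   1.924] -0.966
at [585.8 390.7 167.6] yaw 1.920 w 68.2 | spin 0.000 then x -0.20 y 0.05 z(down) 15.46 cm
```

```bash
python3 -m crank '[{"x":-0.2,"y":0.2,"z":3.5,"spin":0},{"x":0,"y":0,"z":4,"spin":0},{"x":0,"y":0,"z":3.5,"spin":0},{"x":0,"y":0,"z":2,"spin":0},{"x":0,"y":0,"z":1,"spin":0}]'; python3 -m crank '[{"x":0,"y":0,"z":0.7,"spin":0},{"x":0,"y":0,"z":0.5,"spin":0},{"x":0,"y":0,"z":0,"spin":0},{"x":0,"y":0,"z":0,"spin":0}]'; python3 go.py 588 389 13 1.92
```

```text
clock: 4.9
eef_pos: [588.0, 389.5, 26.4]
tool_rot: [3.141, -0.001, 1.921]
force: [0.3, 0.7, 0.6]
width: 68.2
clock: 5.3
eef_pos: [589.2, 388.5, 15.5]
tool_rot: [3.14, -0.0, 1.919]
force: [0.3, 0.2, 0.5]
width: 68.4
at [589.2 388.5  15.5] yaw 1.919 w 68.4 | spin -0.001 then x 0.09 y -0.09 z(down) 0.25 cm
```

Close and lift.

```bash
python3 -m crank '[{"x":0,"y":0,"z":0.2,"spin":0},{"x":0,"y":0,"z":0,"spin":0},{"x":0,"y":0,"z":0,"spin":0},{"x":0,"y":0,"z":0,"spin":0},{"x":0,"y":0,"z":0,"spin":0}]' 10; python3 -m crank '[{"x":0,"y":0,"z":0,"spin":0},{"x":0,"y":0,"z":0,"spin":0},{"x":0,"y":0,"z":0,"spin":0}]'; python3 -m crank '[{"x":0,"y":0,"z":-1,"spin":0},{"x":0,"y":0,"z":-3,"spin":0},{"x":0,"y":0,"z":-4,"spin":0},{"x":0,"y":0,"z":-4,"spin":0},{"x":0,"y":0,"z":-4,"spin":0}]'
```

```text
clock: 5.8
eef_pos: [589.0, 388.2, 12.9]
tool_rot: [3.141, -0.0, 1.919]
force: [-0.1, -0.1, 3.4]
width: 30.4
clock: 6.1
eef_pos: [588.9, 388.2, 12.9]
tool_rot: [3.141, -0.0, 1.919]
force: [1.0, -0.4, 4.8]
width: 30.4
clock: 6.6
eef_pos: [587.8, 387.7, 173.6]
tool_rot: [-3.14, 0.0, 1.919]
force: [0.4, 0.7, -0.6]
width: 30.4
```

```bash
python3 -m crank '[{"x":0,"y":0,"z":-3,"spin":0.1},{"x":0,"y":0,"z":0,"spin":0.15},{"x":0,"y":0,"z":0,"spin":0.15},{"x":0,"y":0,"z":0,"spin":0.15},{"x":0,"y":0,"z":0,"spin":0.15}]'; python3 -m crank '[{"x":0,"y":0,"z":0,"spin":0.15},{"x":0,"y":0,"z":0,"spin":0.15},{"x":0,"y":0,"z":0,"spin":0.15},{"x":0,"y":0,"z":0,"spin":0.15},{"x":0,"y":0,"z":0,"spin":0.15}]';python3 -m crank '[{"x":0,"y":0,"z":0,"spin":0.1},{"x":0,"y":0,"z":0,"spin":0.08},{"x":0,"y":0,"z":0,"spin":0}]'; python3 go.py 485.1 -195.9 60 0.29
```

```text
clock: 7.1
eef_pos: [587.8, 387.9, 202.2]
tool_rot: [-3.141, 0.001, 1.213]
force: [0.2, -0.2, -1.2]
width: 30.7
clock: 7.6
eef_pos: [587.8, 388.0, 202.1]
tool_rot: [-3.141, 0.001, 0.463]
force: [-0.4, -1.0, -0.3]
width: 30.6
clock: 7.9
eef_pos: [587.8, 388.1, 201.9]
tool_rot: [3.141, 0.001, 0.289]
force: [-0.5, -0.1, -1.1]
width: 30.4
at [587.8 388.1 201.9] yaw 0.289 w 30.4 | spin -0.001 then x -26.54 y 53.02 z(down) 14.19 cm
```

```bash
python3 -m crank '[{"x":-1,"y":2,"z":0,"spin":0},{"x":-2,"y":4,"z":0,"spin":0},{"x":-2,"y":4,"z":0,"spin":0},{"x":-2,"y":4,"z":0,"spin":0},{"x":-2,"y":4,"z":0,"spin":0}]'; python3 -m crank '[{"x":-2,"y":4,"z":0,"spin":0},{"x":-2,"y":4,"z":0,"spin":0},{"x":-2,"y":4,"z":0,"spin":0},{"x":-2,"y":4,"z":0,"spin":0},{"x":-2,"y":4,"z":0,"spin":0}]';python3 -m crank '[{"x":-2,"y":4,"z":0,"spin":0},{"x":-2,"y":4,"z":0,"spin":0},{"x":-2,"y":4,"z":0,"spin":0},{"x":-1,"y":2,"z":0,"spin":0},{"x":0,"y":0,"z":0,"spin":0}]'; python3 go.py 485.1 -195.9 60 0.29
```

```text
clock: 8.4
eef_pos: [552.6, 188.3, 202.4]
tool_rot: [-3.141, 0.0, 0.292]
force: [0.5, -0.7, -0.9]
width: 30.7
clock: 8.9
eef_pos: [513.9, -31.8, 202.6]
tool_rot: [-3.141, -0.0, 0.292]
force: [1.8, 0.2, -1.0]
width: 30.4
clock: 9.4
eef_pos: [486.0, -189.1, 203.0]
tool_rot: [3.139, -0.0, 0.284]
force: [-0.3, -0.3, 0.4]
width: 30.3
at [ 486.  -189.1  203. ] yaw 0.284 w 30.3 | spin -0.006 then x -0.28 y 0.63 z(down) 14.30 cm
```

```bash
python3 -m crank '[{"x":0,"y":0,"z":0,"spin":0},{"x":0,"y":0,"z":0,"spin":0}]'
python3 - <<'E'
from fit import *
print(ctrl.read_state()["eef_pos"])
c=vision.calibration("wrist"); im=vision.get_image("wrist")
p=(498,-239,3.4316)
cs,_=cv2.findContours(sil(c,"tray",p),cv2.RETR_EXTERNAL,cv2.CHAIN_APPROX_NONE)
cv2.drawContours(im,[np.round(k/4).astype(np.int32) for k in cs],-1,(0,255,0),1)
cv2.imwrite("pics/w2.png",im)
im=vision.get_image("top")[100:320,340:540]; cv2.imwrite("pics/t2.png",cv2.resize(im,None,fx=2.7,fy=2.7))
E
python3 go.py 485.1 -195.9 60 0.29
```

```text
clock: 9.6
eef_pos: [487.6, -182.8, 202.1]
tool_rot: [-3.14, -0.0, 0.292]
force: [-0.1, 0.8, -1.5]
width: 30.7
[ 487.60572818 -182.84701095  202.12076703]
at [ 487.7 -182.8  202.1] yaw 0.292 w 30.7 | spin 0.002 then x -0.63 y 1.18 z(down) 14.21 cm
```

View pics/w2.png

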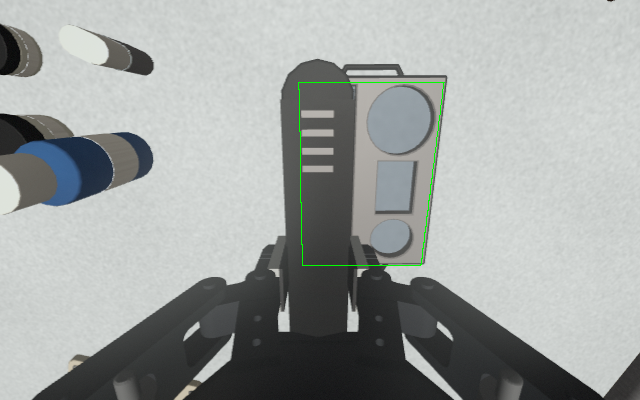

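View pics/t2.png

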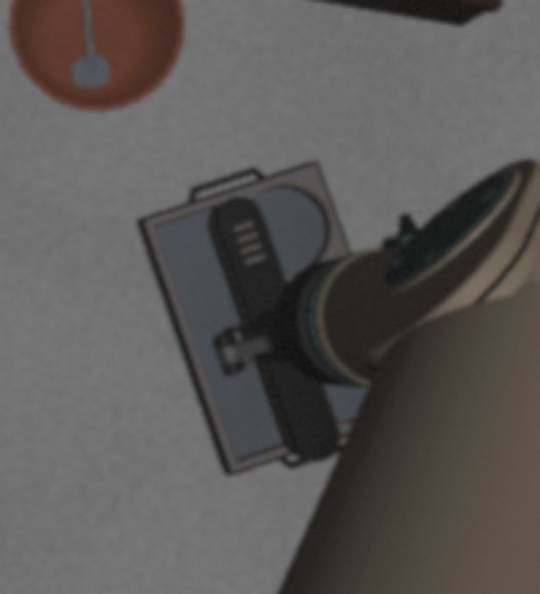

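Run:
```python
from go import *
c=vision.calibration("wrist")
print(onz(c,[[399.5,119.5],[390.5,237],[447,77],[425,264],[395,187]],20).round(1))
for w in [(-67.5,35),(78.5,35),(-113,79),(113,79),(11,35)]: print(np.round(tw(*w),1))
```

```text
[[ 578.4 -251.2   20. ]
 [ 439.3 -294.    20. ]
 [ 634.6 -284.1   20. ]
 [ 415.7 -352.1   20. ]
 [ 503.1 -275.2   20. ]]
[ 572.7 -253.2]
[ 432.8 -295. ]
[ 628.9 -282.4]
[ 412.3 -347. ]
[ 497.5 -275.7]
```

```bash
sed -i 's/^T=.*/T=(502.5,-239,3.437)/' go.py; python3 go.py 489.4 -195.9 40 0.295
```

```text
at [ 487.7 -182.8  202.1] yaw 0.292 w 30.7 | spin -0.003 then x -0.22 y 1.30 z(down) 16.21 cm
```

```bash
python3 -m crank '[{"x":-0.2,"y":1.3,"z":2,"spin":0},{"x":0,"y":0,"z":4,"spin":0},{"x":0,"y":0,"z":4,"spin":0},{"x":0,"y":0,"z":4,"spin":0},{"x":0,"y":0,"z":2,"spin":0}]'; python3 -m crank '[{"x":0,"y":0,"z":0,"spin":0},{"x":0,"y":0,"z":0,"spin":0}]'
python3 - <<'E'
from h import *
cv2.imwrite("pics/w3.png",vision.get_image("wrist"))
cv2.imwrite("pics/t3.png",cv2.resize(vision.get_image("top")[130:300,340:540],None,fx=3,fy=3))
cv2.imwrite("pics/s3.png",cv2.resize(vision.get_image("side")[110:220,300:500],None,fx=4,fy=4))
E
python3 go.py 489.4 -195.9 20 0.295
```

```text
clock: 10.2
eef_pos: [488.0, -195.3, 39.3]
tool_rot: [-3.138, 0.003, 0.291]
force: [-0.7, 0.7, -0.2]
width: 30.6
clock: 10.4
eef_pos: [489.5, -197.1, 42.5]
tool_rot: [3.142, 0.0, 0.29]
force: [0.2, -0.4, -0.5]
width: 30.6
at [ 490.3 -197.7   43.7] yaw 0.290 w 30.8 | spin -0.005 then x -0.03 y -0.20 z(down) 2.37 cm
```

View pics/w3.png

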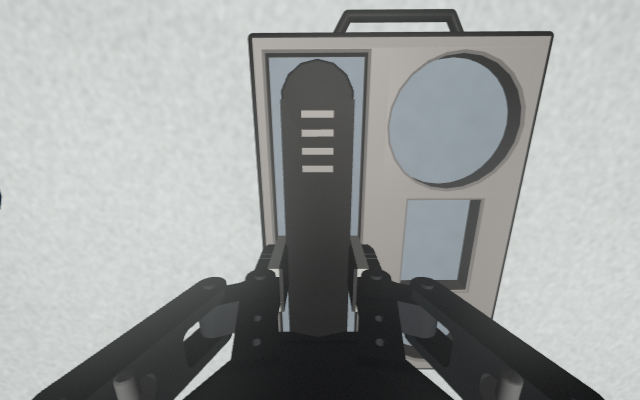

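View pics/s3.png

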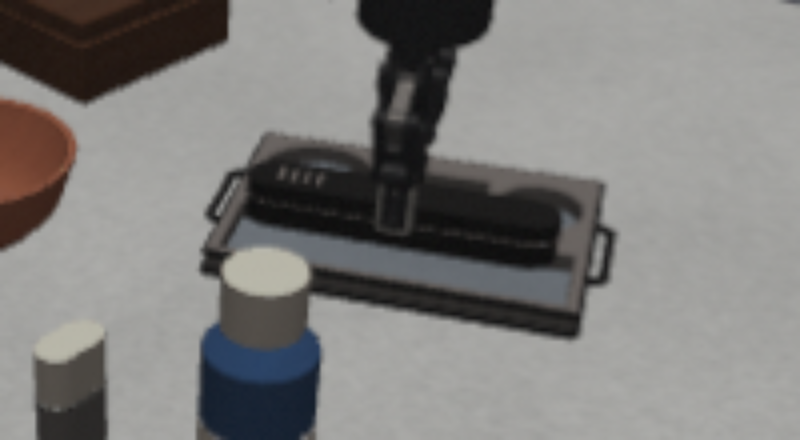

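View pics/t3.png

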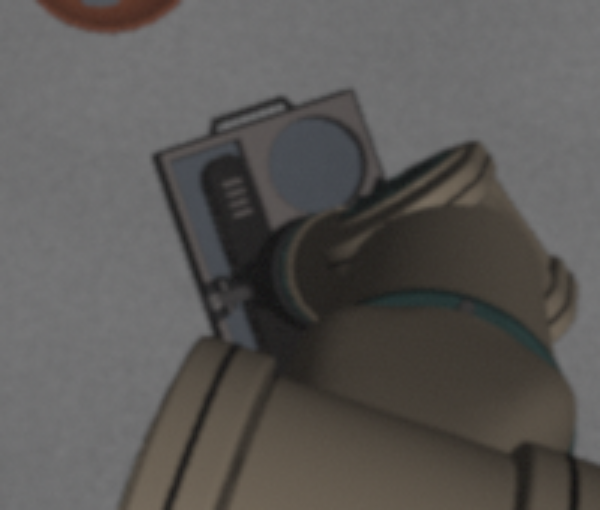

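Run:
```python
from go import *
c=vision.calibration("wrist")
a=onz(c,[[317,53],[266,54],[371,51]],20); b=onz(c,[[317,60],[281,110],[354,110]],46)
T=(502.5,-239,3.437)
for P in np.vstack([a,b]):
    d=P[:2]-T[:2]; cc,s=np.cos(T[2]),np.sin(T[2]); print(P.round(1),"tray",np.round([d@[cc,s],d@[-s,cc]],1))
```

```text
[ 591.8 -166.5   20. ] tray [-106.5  -43.4]
[ 583.4 -139.9   20. ] tray [-106.2  -71.2]
[ 601.1 -194.4   20. ] tray [-107.3  -14. ]
[ 584.4 -168.7   46. ] tray [-98.8 -43.4]
[ 558.2 -158.2   46. ] tray [-76.8 -61.1]
[ 568.3 -192.3   46. ] tray [-76.6 -25.6]
```

```bash
python3 -m crank '[{"x":-0.25,"y":0,"z":0,"spin":0},{"x":0,"y":0,"z":0.7,"spin":0},{"x":0,"y":0,"z":0.7,"spin":0},{"x":0,"y":0,"z":0.5,"spin":0},{"x":0,"y":0,"z":0.2,"spin":0}]'; python3 -m crank '[{"x":0,"y":0,"z":0,"spin":0},{"x":0,"y":0,"z":0,"spin":0}]'; python3 go.py 489.4 -195.9 19 0.295
```

```text
clock: 11.05
eef_pos: [486.3, -198.0, 20.4]
tool_rot: [-3.141, 0.001, 0.289]
force: [-0.1, 0.3, -1.7]
width: 30.6
clock: 11.25
eef_pos: [486.7, -198.3, 21.2]
tool_rot: [-3.142, 0.0, 0.289]
force: [0.9, 0.4, -0.0]
width: 30.5
at [ 486.7 -198.3   21.2] yaw 0.289 w 30.5 | spin -0.006 then x 0.33 y -0.15 z(down) 0.22 cm
```

```bash
python3 -m crank '[{"x":0,"y":0,"z":0.2,"spin":0},{"x":0,"y":0,"z":0,"spin":0}]'; python3 -m crank '[{"x":0,"y":0,"z":0,"spin":0},{"x":0,"y":0,"z":0,"spin":0},{"x":0,"y":0,"z":0,"spin":0},{"x":0,"y":0,"z":-1,"spin":0},{"x":0,"y":0,"z":-3,"spin":0}]' 55; python3 -m crank '[{"x":0,"y":0,"z":-4,"spin":0},{"x":0,"y":0,"z":-4,"spin":0},{"x":0,"y":0,"z":-4,"spin":0},{"x":0,"y":0,"z":-3,"spin":0}]'
python3 - <<'E'
from h import *
cv2.imwrite("pics/w4.png",vision.get_image("wrist"))
E
python3 go.py 523 177.5 70 1
```

```text
clock: 11.45
eef_pos: [486.7, -198.2, 19.2]
tool_rot: [-3.142, 0.0, 0.289]
force: [-0.3, 0.5, -1.3]
width: 30.7
clock: 11.95
eef_pos: [485.1, -197.5, 58.5]
tool_rot: [-3.139, 0.003, 0.288]
force: [0.8, 0.2, 0.7]
width: 47.2
clock: 12.35
eef_pos: [486.9, -198.6, 212.4]
tool_rot: [3.14, -0.002, 0.288]
force: [0.4, -0.4, 0.1]
width: 46.8
at [ 489.  -200.1  216.2] yaw 0.288 w 46.9 | spin -0.712 then x 33.61 y -17.54 z(down) 14.62 cm
```

View pics/w4.png

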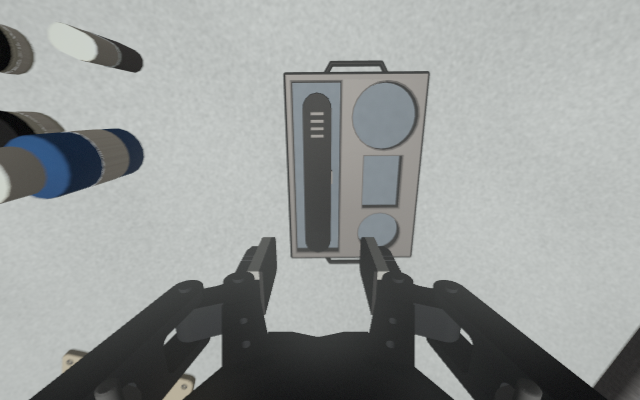

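```bash
python3 - <<'E'
from fit import *
np.set_printoptions(suppress=True,precision=3)
c=vision.calibration("wrist"); im=vision.get_image("wrist")
S["brush_case_mid"]=S["brush_case_mid"]+[0,0,6]
t=vision.regions_of("tray","wrist")[0]; b=vision.regions_of("brush_case_mid","wrist")[0]
# wells are part of tray: fill
m=cv2.morphologyEx((t["mask"]|b["mask"]).astype(np.uint8),cv2.MORPH_OPEN,np.ones((7,7)))
T,f=fit("tray",[(c,m)],(502,-239)); print(T,f)
B,g=fit("brush_case_mid",[(c,b["mask"])],(489,-198)); print(B,g,b["score"])
yaw=T[2]+np.pi if abs(T[2])<1 else T[2]
d=B[:2]-T[:2]; print(d@[np.cos(yaw),np.sin(yaw)],d@[-np.sin(yaw),np.cos(yaw)])
print(onz(c,[[384.5,116],[378.5,230]],20))
E
python3 go.py 523 177.5 70 1
```

```text
[ 504.796 -240.401    0.294] -0.930853292097002
[ 485.762 -197.859    0.29 ] -0.956949919805735 0.75
5.887871391642309 -46.2324153607967
[[ 580.686 -255.417   20.   ]
 [ 441.69  -298.642   20.   ]]
at [ 486.8 -198.   210.2] yaw 0.289 w 46.8 | spin -0.711 then x 33.55 y -17.24 z(down) 14.02 cm
```

```bash
sed -i 's/^T=.*/T=(504,-239.5,3.436)/' go.py; python3 -m crank '[{"x":0,"y":0,"z":0,"spin":-0.15},{"x":0,"y":0,"z":0,"spin":-0.15},{"x":0,"y":0,"z":0,"spin":-0.15},{"x":0,"y":0,"z":0,"spin":-0.15},{"x":0,"y":0,"z":0,"spin":-0.14}]' 90; python3 -m crank '[{"x":0,"y":0,"z":0,"spin":-0.1},{"x":0,"y":0,"z":0,"spin":0}]'; python3 go.py 522.5 177.5 130 1.13
```

```text
clock: 13.05
eef_pos: [485.6, -197.7, 208.0]
tool_rot: [-3.138, 0.0, 1.035]
force: [0.2, -0.1, 0.1]
width: 77.2
clock: 13.25
eef_pos: [485.7, -197.8, 208.2]
tool_rot: [-3.139, -0.0, 1.129]
force: [0.3, -0.1, -0.7]
width: 76.8
at [ 485.7 -197.8  208.2] yaw 1.129 w 76.8 | spin -0.001 then x 35.52 y -12.68 z(down) 7.82 cm
```

```bash
python3 -m crank '[{"x":2,"y":-0.7,"z":0,"spin":0},{"x":4,"y":-1.4,"z":0,"spin":0},{"x":4,"y":-1.4,"z":0,"spin":0},{"x":4,"y":-1.4,"z":0,"spin":0},{"x":4,"y":-1.4,"z":0,"spin":0}]'; python3 -m crank '[{"x":4,"y":-1.4,"z":0,"spin":0},{"x":4,"y":-1.4,"z":0,"spin":0},{"x":4,"y":-1.4,"z":0,"spin":0},{"x":3,"y":-1.1,"z":0,"spin":0},{"x":1.5,"y":-0.7,"z":0,"spin":0}]'; python3 -m crank '[{"x":0.5,"y":-0.3,"z":0,"spin":0},{"x":0,"y":0,"z":0,"spin":0},{"x":0,"y":0,"z":0,"spin":0}]'; python3 wf.py small_jar_mid 522.5 177.5;  python3 go.py 522.5 177.5 130 1.13
```

```text
clock: 13.75
eef_pos: [506.0, -6.9, 208.5]
tool_rot: [-3.14, 0.001, 1.125]
force: [0.9, -0.0, 0.5]
width: 76.8
clock: 14.25
eef_pos: [522.3, 169.9, 208.2]
tool_rot: [-3.14, 0.0, 1.131]
force: [0.2, -0.3, 1.1]
width: 76.6
clock: 14.55
eef_pos: [522.5, 169.6, 209.3]
tool_rot: [3.141, 0.001, 1.125]
force: [0.1, 0.1, -0.2]
width: 76.7
[522.5 169.6 209.3]
small_jar_mid 0.61 [5.24013e+02 1.77104e+02 2.27000e-01] -0.941
at [522.7 169.8 209.5] yaw 1.125 w 77.1 | spin -0.005 then x 0.69 y -0.34 z(down) 7.95 cm
```

```bash
python3 -m crank '[{"x":0.7,"y":-0.4,"z":2,"spin":0},{"x":0,"y":0,"z":4,"spin":0},{"x":0,"y":0,"z":4,"spin":0},{"x":0,"y":0,"z":4,"spin":0},{"x":0,"y":0,"z":2,"spin":0}]'; python3 -m crank '[{"x":0,"y":0,"z":1.5,"spin":0},{"x":0,"y":0,"z":0.5,"spin":0},{"x":0,"y":0,"z":0,"spin":0},{"x":0,"y":0,"z":0,"spin":0}]';  python3 go.py 523.5 177.3 16 1.13
```

```text
clock: 15.15
eef_pos: [520.4, 178.1, 46.5]
tool_rot: [-3.139, 0.003, 1.127]
force: [0.1, -0.1, -0.1]
width: 76.6
clock: 15.55
eef_pos: [522.7, 179.6, 30.2]
tool_rot: [3.141, -0.001, 1.128]
force: [0.9, 0.1, -0.1]
width: 76.8
at [522.7 179.6  30.2] yaw 1.128 w 76.8 | spin -0.002 then x -0.18 y 0.18 z(down) 1.42 cm
```

```bash
python3 -m crank '[{"x":-0.15,"y":0.15,"z":0.7,"spin":0},{"x":0,"y":0,"z":0.5,"spin":0},{"x":0,"y":0,"z":0.2,"spin":0},{"x":0,"y":0,"z":0,"spin":0}]';  python3 -m crank '[{"x":0,"y":0,"z":0,"spin":0},{"x":0,"y":0,"z":0,"spin":0},{"x":0,"y":0,"z":0,"spin":0},{"x":0,"y":0,"z":0,"spin":0},{"x":0,"y":0,"z":0,"spin":0}]' 30
python3 -m crank '[{"x":0,"y":0,"z":0,"spin":0},{"x":0,"y":0,"z":0,"spin":0},{"x":0,"y":0,"z":-1,"spin":0},{"x":0,"y":0,"z":-3,"spin":0},{"x":0,"y":0,"z":-4,"spin":0}]'
```

```text
clock: 15.95
eef_pos: [522.3, 178.1, 15.0]
tool_rot: [-3.141, 0.0, 1.129]
force: [0.2, -0.1, 0.5]
width: 76.8
clock: 16.45
eef_pos: [523.0, 178.1, 15.9]
tool_rot: [3.141, -0.001, 1.129]
force: [-1.4, 0.1, 6.0]
width: 50.2
clock: 16.95
eef_pos: [521.1, 177.7, 95.1]
tool_rot: [-3.139, 0.003, 1.129]
force: [-0.3, 0.3, -0.1]
width: 49.8
```

```bash
python3 -m crank '[{"x":0,"y":0,"z":-4,"spin":0},{"x":0,"y":0,"z":-4,"spin":0},{"x":0,"y":0,"z":-2.5,"spin":0},{"x":0,"y":0,"z":-1,"spin":0},{"x":0,"y":0,"z":0,"spin":0}]'
python3 - <<'E'
from h import *
cv2.imwrite("pics/s5.png",cv2.resize(vision.get_image("side")[60:300,160:460],None,fx=2.5,fy=2.5))
from go import tw
x,y=tw(-67.5,35); print(x,y)
import go; go.plan(x,y,60,1.13)
E
```

```text
clock: 17.45
eef_pos: [523.1, 178.4, 211.4]
tool_rot: [3.14, -0.002, 1.129]
force: [-0.0, 0.3, -1.7]
width: 50.0
578.7518101954021 -253.4074394663645
at [522.2 178.3 210. ] yaw 1.129 w 50.1 | spin -0.001 then x -36.63 y 23.54 z(down) 15.00 cm
```

View pics/s5.png

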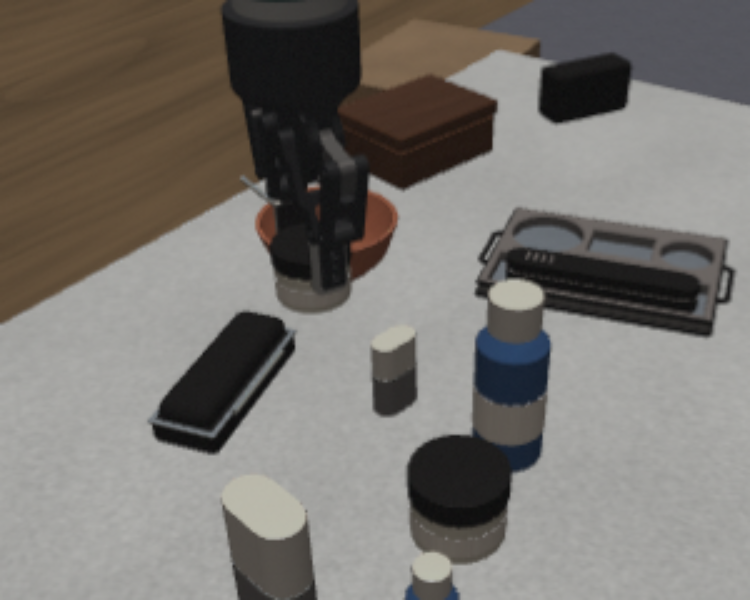

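```bash
python3 -m crank '[{"x":-2,"y":1.3,"z":0,"spin":0},{"x":-4,"y":2.6,"z":0,"spin":0},{"x":-4,"y":2.6,"z":0,"spin":0},{"x":-4,"y":2.6,"z":0,"spin":0},{"x":-4,"y":2.6,"z":0,"spin":0}]'; python3 -m crank '[{"x":-4,"y":2.6,"z":0,"spin":0},{"x":-4,"y":2.6,"z":0,"spin":0},{"x":-4,"y":2.6,"z":0,"spin":0},{"x":-4,"y":2.6,"z":0,"spin":0},{"x":-2,"y":1.2,"z":0,"spin":0}]'; python3 -m crank '[{"x":-0.6,"y":0.2,"z":2,"spin":0},{"x":0,"y":0,"z":4,"spin":0},{"x":0,"y":0,"z":4,"spin":0},{"x":0,"y":0,"z":3,"spin":0},{"x":0,"y":0,"z":1,"spin":0}]'; python3 go.py 578.7 -253.4 22 1.13
```

```text
clock: 18.0
eef_pos: [550.1, -36.2, 208.1]
tool_rot: [-3.138, 0.002, 1.129]
force: [0.5, 0.4, -0.9]
width: 50.3
clock: 18.5
eef_pos: [577.3, -252.5, 207.9]
tool_rot: [-3.139, 0.003, 1.123]
force: [-0.5, -0.3, -0.8]
width: 50.2
clock: 19.0
eef_pos: [574.6, -251.3, 64.6]
tool_rot: [-3.131, 0.0, 1.128]
force: [-0.6, 0.7, -0.8]
width: 49.8
at [ 574.6 -251.3   64.6] yaw 1.128 w 49.8 | spin -0.002 then x -0.01 y 0.46 z(down) 4.26 cm
```

```bash
python3 -m crank '[{"x":0,"y":0,"z":0,"spin":0},{"x":0,"y":0,"z":0,"spin":0}]';  python3 - <<'E'
from h import *
import go
go.plan(578.7,-253.4,22,1.13)
cv2.imwrite("pics/w6.png",vision.get_image("wrist"))
cv2.imwrite("pics/s6.png",cv2.resize(vision.get_image("side")[110:220,300:500],None,fx=4,fy=4))
E
```

```text
clock: 19.2
eef_pos: [578.8, -253.8, 70.7]
tool_rot: [3.141, 0.0, 1.129]
force: [-0.6, -0.6, -0.7]
width: 50.4
at [ 578.8 -253.8   70.7] yaw 1.129 w 50.4 | spin -0.001 then x 0.03 y -0.02 z(down) 4.87 cm
```

View pics/w6.png

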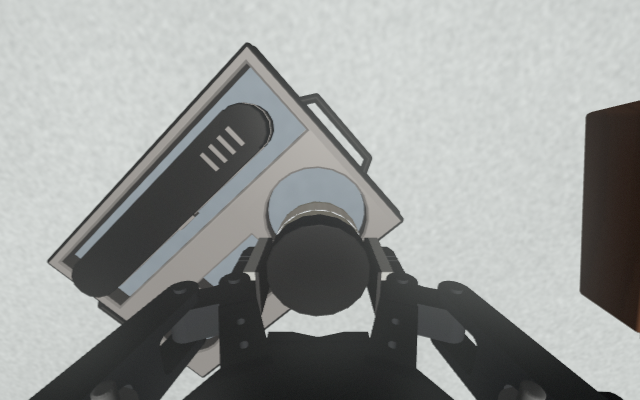

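View pics/s6.png

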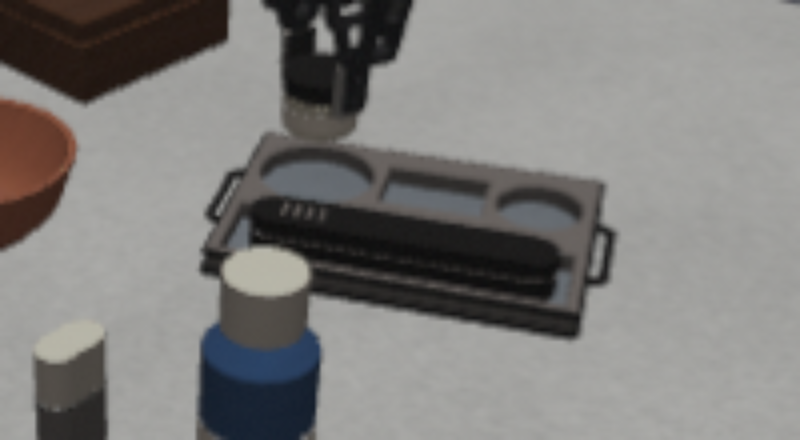

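Run:
```python
from go import *
c=vision.calibration("wrist"); print(onz(c,[[317,217],[317,167],[265,218],[369,218]],20).round(1))
plan(578.7,-253.4,22,1.13)
```

```text
[[ 579.  -253.6   20. ]
 [ 595.3 -219.1   20. ]
 [ 543.1 -237.5   20. ]
 [ 614.1 -271.2   20. ]]
at [ 579.6 -253.9   71.9] yaw 1.129 w 50.4 | spin -0.001 then x 0.01 y -0.10 z(down) 4.99 cm
```

```bash
python3 -m crank '[{"x":0,"y":0,"z":1.5,"spin":0},{"x":0,"y":0,"z":1.5,"spin":0},{"x":0,"y":0,"z":1.0,"spin":0},{"x":0,"y":0,"z":0.4,"spin":0},{"x":0,"y":0,"z":0,"spin":0}]'; python3 -m crank '[{"x":0,"y":0,"z":0,"spin":0},{"x":0,"y":0,"z":0,"spin":0}]'; python3 go.py 579 -253.5 22 1.13
```

```text
clock: 19.8
eef_pos: [577.8, -253.0, 25.1]
tool_rot: [-3.14, 0.0, 1.129]
force: [0.6, -0.4, -0.6]
width: 50.3
clock: 20.0
eef_pos: [578.9, -253.6, 26.7]
tool_rot: [3.141, 0.0, 1.129]
force: [-0.4, -0.1, -1.0]
width: 49.9
at [ 578.9 -253.6   26.7] yaw 1.129 w 49.9 | spin -0.001 then x 0.01 y 0.01 z(down) 0.47 cm
```

```bash
python3 -m crank '[{"x":0,"y":0,"z":0.3,"spin":0},{"x":0,"y":0,"z":0.1,"spin":0},{"x":0,"y":0,"z":0,"spin":0}]'; python3 go.py 579 -253.5 22 1.13; python3 -m crank '[{"x":0,"y":0,"z":0,"spin":0},{"x":0,"y":0,"z":0,"spin":0},{"x":0,"y":0,"z":0,"spin":0},{"x":0,"y":0,"z":-1,"spin":0},{"x":0,"y":0,"z":-3,"spin":0}]' 80; python3 -m crank '[{"x":0,"y":0,"z":-4,"spin":0},{"x":0,"y":0,"z":-4,"spin":0},{"x":0,"y":0,"z":-4,"spin":0},{"x":0,"y":0,"z":-3,"spin":0}]'
python3 - <<'E'
from h import *
cv2.imwrite("pics/w7.png",vision.get_image("wrist"))
E
python3 go.py 552.5 54.5 200 1.4
```

```text
clock: 20.3
eef_pos: [578.4, -253.2, 22.2]
tool_rot: [-3.141, -0.0, 1.129]
force: [0.4, 0.6, -0.8]
width: 50.5
at [ 578.4 -253.2   22.2] yaw 1.129 w 50.5 | spin -0.001 then x -0.00 y 0.07 z(down) 0.02 cm
clock: 20.8
eef_pos: [576.6, -252.2, 60.8]
tool_rot: [-3.136, 0.0, 1.129]
force: [-0.3, 1.3, 0.2]
width: 68.3
clock: 21.2
eef_pos: [579.0, -253.9, 216.0]
tool_rot: [3.138, -0.0, 1.128]
force: [0.0, 0.3, -0.6]
width: 68.5
at [ 581.3 -255.3  220.7] yaw 1.128 w 68.4 | spin -0.272 then x 30.04 y -8.10 z(down) 2.07 cm
```

View pics/w7.png

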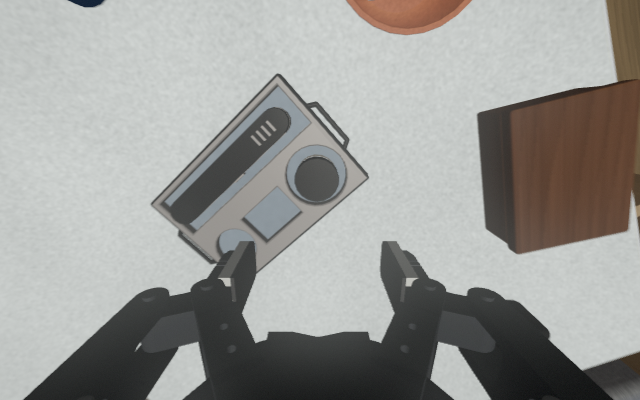

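```bash
python3 -m crank '[{"x":0,"y":0,"z":0,"spin":-0.14},{"x":0,"y":0,"z":0,"spin":-0.12},{"x":1.5,"y":-0.4,"z":0,"spin":0},{"x":4,"y":-1.1,"z":0,"spin":0},{"x":4,"y":-1.1,"z":0,"spin":0}]' 70; python3 -m crank '[{"x":4,"y":-1.1,"z":0,"spin":0},{"x":4,"y":-1.1,"z":0,"spin":0},{"x":4,"y":-1.1,"z":0,"spin":0},{"x":4,"y":-1.1,"z":0,"spin":0},{"x":3,"y":-0.8,"z":0,"spin":0}]'; python3 -m crank '[{"x":1.5,"y":-0.3,"z":0,"spin":0},{"x":0,"y":0,"z":0,"spin":0},{"x":0,"y":0,"z":0,"spin":0},{"x":0,"y":0,"z":0,"spin":0}]'; python3 wf.py small_stick_mid 552.5 54;  python3 go.py 552.5 54 100 1.39
```

```text
clock: 21.75
eef_pos: [569.4, -153.7, 212.3]
tool_rot: [-3.141, -0.001, 1.383]
force: [1.2, 1.3, -0.5]
width: 59.5
clock: 22.25
eef_pos: [552.0, 45.6, 212.3]
tool_rot: [-3.14, -0.002, 1.389]
force: [0.8, -0.4, 0.3]
width: 59.3
clock: 22.65
eef_pos: [553.3, 53.9, 212.5]
tool_rot: [3.141, 0.001, 1.385]
force: [-0.5, -0.3, -0.0]
width: 60.1
[553.3  53.9 212.5]
small_stick_mid 0.71 [554.533  53.945   1.452] -0.959
at [553.3  54.3 212.4] yaw 1.385 w 59.6 | spin -0.005 then x -0.04 y -0.07 z(down) 11.24 cm
```

```bash
python3 -m crank '[{"x":0,"y":0,"z":2,"spin":-0.02},{"x":0,"y":0,"z":4,"spin":0},{"x":0,"y":0,"z":4,"spin":0},{"x":0,"y":0,"z":3,"spin":0},{"x":0,"y":0,"z":2,"spin":0}]'; python3 -m crank '[{"x":0,"y":0,"z":1.5,"spin":0},{"x":0,"y":0,"z":1,"spin":0},{"x":0,"y":0,"z":0.7,"spin":0},{"x":0,"y":0,"z":0.4,"spin":0},{"x":0,"y":0,"z":0,"spin":0}]'; python3 go.py 553.5 54 25 1.41;  python3 -m crank '[{"x":0,"y":0,"z":0,"spin":0},{"x":0,"y":0,"z":0,"spin":0},{"x":0,"y":0,"z":0,"spin":0},{"x":0,"y":0,"z":0,"spin":0},{"x":0,"y":0,"z":0,"spin":0}]' 10;python3 -m crank '[{"x":0,"y":0,"z":0,"spin":0},{"x":0,"y":0,"z":0,"spin":0},{"x":0,"y":0,"z":0,"spin":0}]'; python3 go.py 553.5 54 25 1.41
```

```text
clock: 23.25
eef_pos: [552.1, 54.9, 60.0]
tool_rot: [-3.139, 0.001, 1.406]
force: [0.5, 0.1, 0.3]
width: 59.4
clock: 23.75
eef_pos: [553.2, 56.2, 26.3]
tool_rot: [3.142, -0.0, 1.408]
force: [0.1, 0.2, 0.4]
width: 60.1
at [553.2  56.2  26.3] yaw 1.408 w 60.1 | spin -0.002 then x -0.21 y 0.06 z(down) 0.13 cm
clock: 24.25
eef_pos: [553.7, 56.6, 26.9]
tool_rot: [3.14, -0.0, 1.409]
force: [-1.6, 0.5, 6.2]
width: 23.3
clock: 24.55
eef_pos: [553.7, 56.6, 26.9]
tool_rot: [3.141, -0.0, 1.409]
force: [-0.5, 1.0, 6.4]
width: 23.1
at [553.7  56.6  26.9] yaw 1.409 w 23.1 | spin -0.001 then x -0.26 y 0.03 z(down) 0.19 cm
```

```bash
python3 -m crank '[{"x":0,"y":0,"z":-1,"spin":0},{"x":0,"y":0,"z":-3,"spin":0},{"x":0,"y":0,"z":-4,"spin":0},{"x":0,"y":0,"z":-4,"spin":0},{"x":0,"y":0,"z":-4,"spin":0}]'; python3 -m crank '[{"x":0,"y":0,"z":-2.5,"spin":0.1},{"x":0,"y":0,"z":-1,"spin":0.15},{"x":0,"y":0,"z":0,"spin":0.15},{"x":0,"y":0,"z":0,"spin":0.15},{"x":0,"y":0,"z":0,"spin":0.15}]'; python3 -m crank '[{"x":0,"y":0,"z":0,"spin":0.15},{"x":0,"y":0,"z":0,"spin":0.15},{"x":0,"y":0,"z":0,"spin":0.11},{"x":0,"y":0,"z":0,"spin":0}]';python3 - <<'E'
from go import *
x,y=tw(11,35); print(x,y)
plan(x,y,100,0.296)
E
```

```text
clock: 25.05
eef_pos: [552.4, 56.3, 188.1]
tool_rot: [-3.141, 0.0, 1.408]
force: [1.1, -0.1, -0.5]
width: 23.5
clock: 25.55
eef_pos: [552.6, 56.5, 221.8]
tool_rot: [-3.141, -0.0, 0.702]
force: [0.3, 0.1, -1.2]
width: 23.3
clock: 25.95
eef_pos: [552.6, 56.6, 221.3]
tool_rot: [3.142, 0.001, 0.299]
force: [0.7, 0.2, -0.5]
width: 23.3
503.6293290353202 -276.18600009589414
at [552.6  56.6 221.3] yaw 0.299 w 23.3 | spin 0.003 then x -14.39 y 30.41 z(down) 12.13 cm
```

```bash
python3 -m crank '[{"x":-1,"y":2.1,"z":0,"spin":0},{"x":-2,"y":4.2,"z":0,"spin":0},{"x":-2,"y":4.2,"z":0,"spin":0},{"x":-2,"y":4.2,"z":0,"spin":0},{"x":-2,"y":4.2,"z":0,"spin":0}]'; python3 -m crank '[{"x":-2,"y":4.2,"z":0,"spin":0},{"x":-2,"y":4.2,"z":0,"spin":0},{"x":-1,"y":2.2,"z":2,"spin":0},{"x":-0.15,"y":0.9,"z":3,"spin":0},{"x":0,"y":0,"z":3,"spin":0}]'; python3 -m crank '[{"x":0,"y":0,"z":1.5,"spin":0},{"x":0,"y":0,"z":0,"spin":0},{"x":0,"y":0,"z":0,"spin":0},{"x":0,"y":0,"z":0,"spin":0}]'
python3 - <<'E'
from h import *
import go
go.plan(503.6,-276.2,33,.296)
c=vision.calibration("wrist")
cv2.imwrite("pics/w8.png",vision.get_image("wrist"))
import pickle; pickle.dump(c,open("c8.pkl","wb"))
E
```

```text
clock: 26.45
eef_pos: [522.1, -152.1, 221.6]
tool_rot: [-3.141, -0.0, 0.302]
force: [1.2, -0.8, -0.8]
width: 23.5
clock: 26.95
eef_pos: [507.0, -278.5, 141.2]
tool_rot: [3.139, -0.001, 0.298]
force: [-0.0, 0.2, -0.4]
width: 23.4
clock: 27.35
eef_pos: [508.4, -276.1, 127.8]
tool_rot: [3.14, -0.002, 0.3]
force: [-0.3, -0.1, -0.1]
width: 23.2
at [ 508.4 -276.1  127.8] yaw 0.300 w 23.2 | spin 0.004 then x -0.46 y -0.13 z(down) 9.48 cm
```

View pics/w8.png

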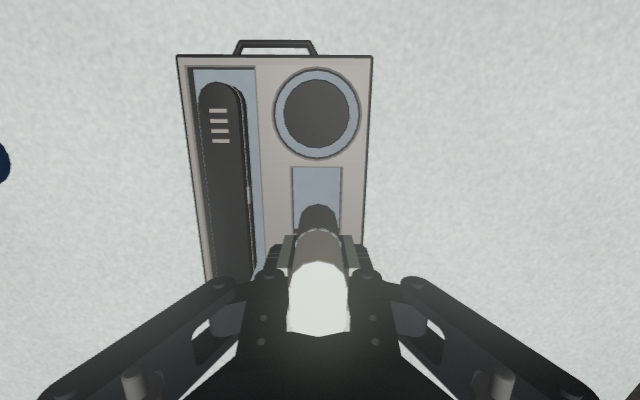

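Run:
```python
from go import *
import pickle
c=pickle.load(open("c8.pkl","rb"))
for P in np.vstack([onz(c,[[317,167],[292,167],[342,167],[317,113]],20),onz(c,[[318,204]],101)]):
    d=P[:2]-T[:2]; cc,s=np.cos(T[2]),np.sin(T[2]); print(P.round(1),"tray",np.round([d@[cc,s],d@[-s,cc]],1))
plan(503.6,-276.2,33,.296)
```

```text
[ 534.1 -266.9   20. ] tray [-20.8  34.9]
[ 527.3 -245.    20. ] tray [-20.7  12. ]
[ 540.8 -288.8   20. ] tray [-20.9  57.9]
[ 579.4 -252.9   20. ] tray [-68.3  34.8]
[ 525.8 -270.2  101. ] tray [-12.   35.7]
at [ 508.3 -276.   127.8] yaw 0.300 w 23.3 | spin 0.004 then x -0.46 y -0.12 z(down) 9.48 cm
```

```bash
python3 -m crank '[{"x":-0.15,"y":0,"z":2,"spin":0},{"x":0,"y":0,"z":2.5,"spin":0},{"x":0,"y":0,"z":2,"spin":0},{"x":0,"y":0,"z":1,"spin":0},{"x":0,"y":0,"z":0.5,"spin":0}]'; python3 -m crank '[{"x":0,"y":0,"z":0.5,"spin":0},{"x":0,"y":0,"z":0,"spin":0},{"x":0,"y":0,"z":0,"spin":0},{"x":0,"y":0,"z":0,"spin":0}]'; python3 go.py 503.6 -276.2 33 0.296
```

```text
clock: 27.9
eef_pos: [506.2, -276.1, 46.2]
tool_rot: [3.142, -0.0, 0.299]
force: [-0.2, -0.2, -0.4]
width: 23.4
clock: 28.3
eef_pos: [506.3, -276.5, 41.9]
tool_rot: [3.141, -0.001, 0.299]
force: [-0.3, 0.1, 0.0]
width: 23.4
at [ 506.3 -276.5   41.9] yaw 0.299 w 23.4 | spin 0.003 then x -0.25 y -0.10 z(down) 0.89 cm
```

```bash
python3 -m crank '[{"x":0,"y":0,"z":0.4,"spin":0},{"x":0,"y":0,"z":0.3,"spin":0},{"x":0,"y":0,"z":0.2,"spin":0},{"x":0,"y":0,"z":0,"spin":0}]';  python3 -m crank '[{"x":0,"y":0,"z":0,"spin":0},{"x":0,"y":0,"z":0,"spin":0}]'; python3 go.py 503.6 -276.2 33 0.296
```

```text
clock: 28.7
eef_pos: [506.0, -276.1, 32.9]
tool_rot: [-3.141, -0.001, 0.299]
force: [-1.4, 0.8, 7.4]
width: 23.4
clock: 28.9
eef_pos: [505.9, -276.0, 32.9]
tool_rot: [-3.141, -0.0, 0.299]
force: [-1.1, 1.2, 6.9]
width: 23.3
at [ 505.9 -276.    32.9] yaw 0.299 w 23.3 | spin 0.003 then x -0.23 y -0.05 z(down) -0.01 cm
```

```bash
python3 -m crank '[{"x":0,"y":0,"z":0,"spin":0},{"x":0,"y":0,"z":0,"spin":0},{"x":0,"y":0,"z":0,"spin":0},{"x":0,"y":0,"z":-1,"spin":0},{"x":0,"y":0,"z":-2.5,"spin":0}]' 50; python3 -m crank '[{"x":0,"y":0,"z":-4,"spin":0},{"x":0,"y":0,"z":-4,"spin":0},{"x":0,"y":0,"z":-4,"spin":0},{"x":0,"y":0,"z":-3,"spin":0}]'
python3 - <<'E'
from h import *
cv2.imwrite("pics/w9.png",vision.get_image("wrist"))
E
python3 go.py 371.5 255 220 1
```

```text
clock: 29.4
eef_pos: [504.6, -275.3, 66.4]
tool_rot: [-3.139, 0.003, 0.299]
force: [0.3, 0.5, 0.4]
width: 42.9
clock: 29.8
eef_pos: [506.2, -276.8, 220.5]
tool_rot: [3.14, -0.002, 0.298]
force: [0.1, -0.3, -1.1]
width: 42.5
at [ 508.1 -278.6  224.6] yaw 0.298 w 42.7 | spin -0.702 then x 37.52 y -40.33 z(down) 0.46 cm
```

View pics/w9.png

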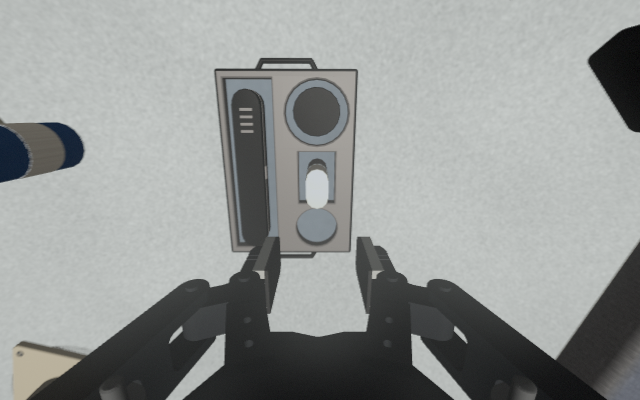

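```bash
python3 -m crank '[{"x":0,"y":0,"z":0,"spin":-0.15},{"x":0,"y":0,"z":0,"spin":-0.15},{"x":0,"y":0,"z":0,"spin":-0.15},{"x":0,"y":0,"z":0,"spin":-0.15},{"x":0,"y":0,"z":0,"spin":-0.15}]' 80; python3 -m crank '[{"x":0,"y":0,"z":0,"spin":-0.15},{"x":0,"y":0,"z":0,"spin":-0.02},{"x":0,"y":0,"z":0,"spin":0}]'; python3 go.py 460 100 215 1.22;python3 go.py 371.5 255 220 1.22
```

```text
clock: 30.35
eef_pos: [505.7, -276.2, 217.7]
tool_rot: [3.141, 0.0, 1.055]
force: [0.3, 0.4, 1.0]
width: 68.2
clock: 30.65
eef_pos: [505.7, -276.4, 217.5]
tool_rot: [3.141, -0.0, 1.216]
force: [0.2, 0.0, 0.0]
width: 68.0
at [ 505.7 -276.4  217.5] yaw 1.216 w 68.0 | spin -0.004 then x 33.77 y -17.23 z(down) 0.25 cm
at [ 505.7 -276.4  217.5] yaw 1.216 w 68.0 | spin -0.004 then x 45.29 y -30.86 z(down) -0.25 cm
```

```bash
python3 -m crank '[{"x":2,"y":-1,"z":0,"spin":0},{"x":4,"y":-2,"z":0,"spin":0},{"x":4,"y":-2,"z":0,"spin":0},{"x":4,"y":-2,"z":0,"spin":0},{"x":4,"y":-2,"z":0,"spin":0}]'; python3 -m crank '[{"x":4,"y":-2,"z":0,"spin":0},{"x":4,"y":-2,"z":0,"spin":0},{"x":4,"y":-2,"z":0,"spin":0},{"x":4,"y":-2.2,"z":0,"spin":0},{"x":2.9,"y":-3.4,"z":0,"spin":0}]';  python3 -m crank '[{"x":2.9,"y":-3.4,"z":0,"spin":0},{"x":2.9,"y":-3.4,"z":0,"spin":0},{"x":2.5,"y":-3.2,"z":0,"spin":0},{"x":0,"y":0,"z":0,"spin":0},{"x":0,"y":0,"z":0,"spin":0}]'; python3 wf.py small_bottle_mid 371.5 255;  python3 go.py 371.5 255 100 1.22
```

```text
clock: 31.15
eef_pos: [483.1, -74.6, 217.4]
tool_rot: [3.141, -0.0, 1.215]
force: [0.5, 0.4, 0.2]
width: 67.8
clock: 31.65
eef_pos: [441.0, 143.9, 217.6]
tool_rot: [3.139, -0.001, 1.216]
force: [-0.4, 1.0, -0.1]
width: 68.2
clock: 32.15
eef_pos: [374.1, 254.3, 217.3]
tool_rot: [3.141, 0.0, 1.219]
force: [0.6, -0.7, 0.4]
width: 68.4
[374.1 254.3 217.3]
small_bottle_mid 0.58 [3.72250e+02 2.54778e+02 2.07000e-01] -0.93
small_bottle_mid 0.34 [371.5 255.    0. ] 0.0
at [375.2 252.6 217.4] yaw 1.216 w 68.2 | spin -0.004 then x 0.10 y -0.43 z(down) 11.74 cm
```

```bash
python3 -m crank '[{"x":0.1,"y":-0.3,"z":2,"spin":0},{"x":0,"y":0,"z":3,"spin":0},{"x":0,"y":0,"z":3,"spin":0},{"x":0,"y":0,"z":3,"spin":0},{"x":0,"y":0,"z":2,"spin":0}]'; python3 -m crank '[{"x":0,"y":0,"z":0,"spin":0},{"x":0,"y":0,"z":0,"spin":0}]'; python3 go.py 372 255 30 1.22
python3 - <<'E'
from h import *
cv2.imwrite("pics/w10.png",vision.get_image("wrist"))
E
```

```text
clock: 32.75
eef_pos: [372.7, 253.5, 85.8]
tool_rot: [-3.142, 0.002, 1.214]
force: [-0.8, 0.8, 0.8]
width: 68.3
clock: 32.95
eef_pos: [373.1, 254.4, 87.6]
tool_rot: [3.141, 0.001, 1.215]
force: [-1.1, 0.6, 0.7]
width: 68.4
at [373.1 254.4  87.6] yaw 1.215 w 68.4 | spin -0.005 then x 0.02 y -0.12 z(down) 5.76 cm
```

View pics/w10.png

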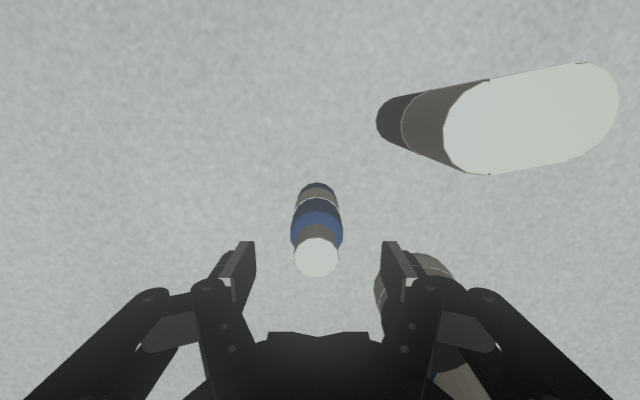

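```bash
python3 -m crank '[{"x":0,"y":-0.1,"z":1.5,"spin":0},{"x":0,"y":0,"z":2,"spin":0},{"x":0,"y":0,"z":1.3,"spin":0},{"x":0,"y":0,"z":0.7,"spin":0},{"x":0,"y":0,"z":0,"spin":0}]'; python3 -m crank '[{"x":0,"y":0,"z":0,"spin":0},{"x":0,"y":0,"z":0,"spin":0}]'; python3 go.py 372 255 30 1.22; python3 -m crank '[{"x":0,"y":0,"z":0,"spin":0},{"x":0,"y":0,"z":0,"spin":0},{"x":0,"y":0,"z":0,"spin":0},{"x":0,"y":0,"z":0,"spin":0},{"x":0,"y":0,"z":0,"spin":0}]' 15; python3 -m crank '[{"x":0,"y":0,"z":0,"spin":0},{"x":0,"y":0,"z":0,"spin":0}]';python3 go.py 372 255 30 1.22
```

```text
clock: 33.5
eef_pos: [371.8, 256.0, 32.8]
tool_rot: [3.141, -0.001, 1.218]
force: [0.1, 0.6, 0.2]
width: 68.6
clock: 33.7
eef_pos: [371.8, 256.3, 33.3]
tool_rot: [3.14, -0.002, 1.219]
force: [-0.5, 0.3, 0.4]
width: 68.3
at [371.8 256.3  33.3] yaw 1.219 w 68.3 | spin -0.001 then x -0.12 y 0.06 z(down) 0.33 cm
clock: 34.2
eef_pos: [371.4, 256.1, 32.8]
tool_rot: [3.141, -0.001, 1.219]
force: [-0.1, -0.3, 5.5]
width: 32.3
clock: 34.4
eef_pos: [371.3, 256.1, 32.8]
tool_rot: [3.141, -0.001, 1.219]
force: [0.4, 0.0, 5.8]
width: 32.8
at [371.3 256.1  32.8] yaw 1.219 w 32.8 | spin -0.001 then x -0.08 y 0.10 z(down) 0.28 cm
```

```bash
python3 -m crank '[{"x":0,"y":0,"z":-1,"spin":0},{"x":0,"y":0,"z":-3,"spin":0},{"x":0,"y":0,"z":-4,"spin":0},{"x":0,"y":0,"z":-4,"spin":0},{"x":0,"y":0,"z":-4,"spin":0}]'; python3 -m crank '[{"x":0,"y":0,"z":-3,"spin":0},{"x":0,"y":0,"z":-1,"spin":0},{"x":0,"y":0,"z":0,"spin":0},{"x":0,"y":0,"z":0,"spin":0}]'
python3 - <<'E'
from go import *
plan(460,100,225,1.22)
x,y=tw(78.5,35); print(x,y)
plan(x,y,100,1.22)
E
```

```text
clock: 34.9
eef_pos: [370.6, 255.4, 194.3]
tool_rot: [-3.141, 0.001, 1.218]
force: [2.2, 0.4, -1.6]
width: 32.7
clock: 35.3
eef_pos: [370.2, 255.7, 231.5]
tool_rot: [-3.14, 0.001, 1.219]
force: [0.8, -0.8, -0.8]
width: 32.7
at [370.2 255.7 231.5] yaw 1.219 w 32.7 | spin -0.001 then x -11.53 y 13.78 z(down) 0.65 cm
439.0335649804728 -295.77266050982087
at [370.2 255.7 231.5] yaw 1.219 w 32.7 | spin -0.001 then x -49.42 y 25.41 z(down) 13.15 cm
```

```bash
python3 -m crank '[{"x":-1.9,"y":2.3,"z":0,"spin":0},{"x":-2.9,"y":3.5,"z":0,"spin":0},{"x":-2.9,"y":3.5,"z":0,"spin":0},{"x":-3.8,"y":3,"z":0,"spin":0},{"x":-4,"y":2.2,"z":0,"spin":0}]'; python3 -m crank '[{"x":-4,"y":1.2,"z":0,"spin":0},{"x":-4,"y":1.2,"z":0,"spin":0},{"x":-4,"y":1.2,"z":0,"spin":0},{"x":-4,"y":1.2,"z":0,"spin":0},{"x":-4,"y":1.2,"z":0,"spin":0}]'; python3 -m crank '[{"x":-4,"y":1.2,"z":0,"spin":0},{"x":-4,"y":1.2,"z":0,"spin":0},{"x":-3,"y":1,"z":0,"spin":0},{"x":-1,"y":0.3,"z":0,"spin":0},{"x":0,"y":0,"z":0,"spin":0}]';  python3 -m crank '[{"x":0,"y":0,"z":0,"spin":0.15},{"x":0,"y":0,"z":0,"spin":0.15},{"x":0,"y":0,"z":0,"spin":0.15},{"x":0,"y":0,"z":0,"spin":0.07},{"x":0,"y":0,"z":0,"spin":0}]'; python3 go.py 439 -295.8 120 0.7
```

```text
clock: 35.8
eef_pos: [454.1, 58.3, 230.6]
tool_rot: [-3.14, 0.002, 1.219]
force: [0.0, -0.5, -0.9]
width: 32.7
clock: 36.3
eef_pos: [439.7, -149.3, 230.5]
tool_rot: [-3.138, 0.001, 1.219]
force: [-0.3, 0.0, -0.5]
width: 32.9
clock: 36.8
eef_pos: [433.2, -274.5, 230.7]
tool_rot: [-3.138, 0.0, 1.215]
force: [-0.4, 1.5, -0.4]
width: 33.0
clock: 37.3
eef_pos: [434.6, -270.7, 231.2]
tool_rot: [-3.138, 0.0, 0.701]
force: [0.5, -0.1, -1.0]
width: 32.6
at [ 434.6 -270.7  231.2] yaw 0.701 w 32.6 | spin 0.001 then x -1.29 y 2.20 z(down) 11.12 cm
```

```bash
python3 -m crank '[{"x":-1.3,"y":2.2,"z":0,"spin":0},{"x":0,"y":0,"z":3,"spin":0},{"x":0,"y":0,"z":4,"spin":0},{"x":0,"y":0,"z":3,"spin":0},{"x":0,"y":0,"z":1,"spin":0}]'; python3 -m crank '[{"x":0,"y":0,"z":0,"spin":0},{"x":0,"y":0,"z":0,"spin":0},{"x":0,"y":0,"z":0,"spin":0}]'
python3 - <<'E'
from h import *
import go,pickle
go.plan(439,-295.8,39,.7)
c=vision.calibration("wrist"); pickle.dump(c,open("c11.pkl","wb"))
cv2.imwrite("pics/w11.png",vision.get_image("wrist"))
cv2.imwrite("pics/s11.png",cv2.resize(vision.get_image("side")[80:220,300:500],None,fx=4,fy=4))
E
```

```text
clock: 37.8
eef_pos: [437.3, -295.5, 119.2]
tool_rot: [-3.135, 0.001, 0.702]
force: [-0.3, -0.2, -0.1]
width: 32.6
clock: 38.1
eef_pos: [439.7, -299.1, 123.8]
tool_rot: [3.139, -0.001, 0.699]
force: [0.0, -0.2, -0.1]
width: 32.4
at [ 439.7 -299.1  123.8] yaw 0.699 w 32.4 | spin -0.001 then x 0.16 y -0.30 z(down) 8.48 cm
```

View pics/w11.png

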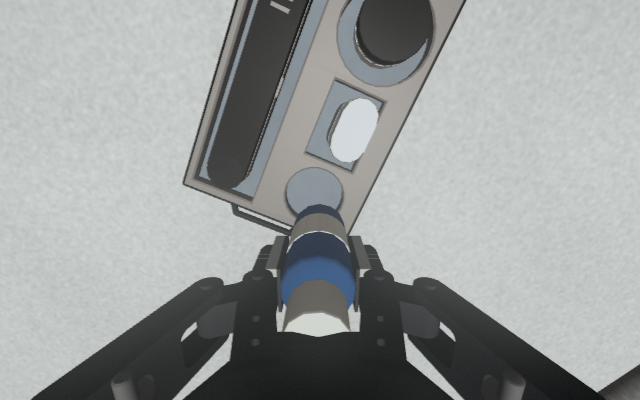

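View pics/s11.png

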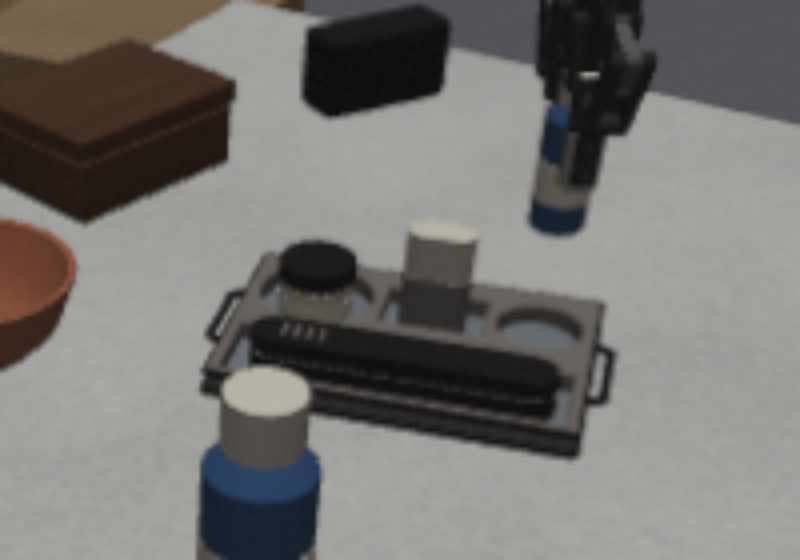

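Run:
```python
from go import *
import pickle
c=pickle.load(open("c11.pkl","rb")); print(onz(c,[[315,194],[315,166],[286,193],[344,193]],20).round(1))
plan(439,-295.8,39,.7)
```

```text
[[ 440.  -295.2   20. ]
 [ 460.2 -278.3   20. ]
 [ 423.4 -273.9   20. ]
 [ 458.  -315.2   20. ]]
at [ 439.5 -299.   123.6] yaw 0.699 w 32.4 | spin -0.001 then x 0.17 y -0.28 z(down) 8.46 cm
```

```bash
python3 -m crank '[{"x":0.3,"y":-0.25,"z":1,"spin":0},{"x":0,"y":0,"z":2,"spin":0},{"x":0,"y":0,"z":2,"spin":0},{"x":0,"y":0,"z":1.3,"spin":0},{"x":0,"y":0,"z":0.7,"spin":0}]'; python3 -m crank '[{"x":0,"y":0,"z":0.3,"spin":0},{"x":0,"y":0,"z":0,"spin":0},{"x":0,"y":0,"z":0,"spin":0}]'; python3 go.py 440 -295.3 39 .7
```

```text
clock: 38.7
eef_pos: [439.0, -294.2, 51.1]
tool_rot: [-3.14, 0.0, 0.699]
force: [0.4, 0.2, -0.3]
width: 32.7
clock: 39.0
eef_pos: [439.7, -295.1, 49.8]
tool_rot: [3.141, -0.0, 0.699]
force: [0.3, 0.1, -1.6]
width: 32.6
at [ 439.7 -295.1   49.8] yaw 0.699 w 32.6 | spin -0.001 then x 0.01 y 0.03 z(down) 1.08 cm
```

```bash
python3 -m crank '[{"x":0,"y":0,"z":0.4,"spin":0},{"x":0,"y":0,"z":0.4,"spin":0},{"x":0,"y":0,"z":0.2,"spin":0},{"x":0,"y":0,"z":0,"spin":0},{"x":0,"y":0,"z":0,"spin":0}]'; python3 go.py 440 -295.3 39 .7
```

```text
clock: 39.5
eef_pos: [439.3, -294.7, 39.2]
tool_rot: [-3.141, 0.0, 0.699]
force: [0.5, 0.6, -0.8]
width: 32.7
at [ 439.3 -294.7   39.2] yaw 0.699 w 32.7 | spin -0.001 then x 0.02 y 0.09 z(down) 0.02 cm
```

```bash
python3 -m crank '[{"x":0,"y":0,"z":0.05,"spin":0},{"x":0,"y":0,"z":0,"spin":0}]'; python3 -m crank '[{"x":0,"y":0,"z":0,"spin":0},{"x":0,"y":0,"z":0,"spin":0},{"x":0,"y":0,"z":0,"spin":0},{"x":0,"y":0,"z":-1,"spin":0},{"x":0,"y":0,"z":-2,"spin":0}]' 60; python3 -m crank '[{"x":0,"y":0,"z":-3,"spin":0},{"x":0,"y":0,"z":-4,"spin":0},{"x":0,"y":0,"z":-4,"spin":0},{"x":0,"y":0,"z":-4,"spin":0},{"x":0,"y":0,"z":-2,"spin":0}]'; python3 -m crank '[{"x":-3,"y":0,"z":0,"spin":0},{"x":-3,"y":0,"z":0,"spin":0},{"x":-2,"y":0,"z":0,"spin":0},{"x":0,"y":0,"z":0,"spin":0},{"x":0,"y":0,"z":0,"spin":0}]'
python3 - <<'E'
from fit import *
np.set_printoptions(suppress=True,precision=1)
c=vision.calibration("wrist")
cv2.imwrite("pics/w12.png",vision.get_image("wrist"))
cv2.imwrite("pics/s12.png",vision.get_image("side"))
cv2.imwrite("pics/t12.png",vision.get_image("top"))
E
```

```text
clock: 39.7
eef_pos: [439.4, -294.8, 38.9]
tool_rot: [3.141, -0.0, 0.699]
force: [-0.4, 0.0, -0.2]
width: 33.2
clock: 40.2
eef_pos: [438.6, -294.2, 68.6]
tool_rot: [-3.139, 0.001, 0.698]
force: [-1.1, -0.4, 0.1]
width: 51.3
clock: 40.7
eef_pos: [440.1, -295.9, 242.8]
tool_rot: [3.137, -0.002, 0.698]
force: [0.4, 0.6, -0.6]
width: 51.2
clock: 41.2
eef_pos: [378.4, -345.9, 239.2]
tool_rot: [3.141, -0.001, 0.698]
force: [0.9, -0.5, -0.2]
width: 51.3
```

View pics/w12.png

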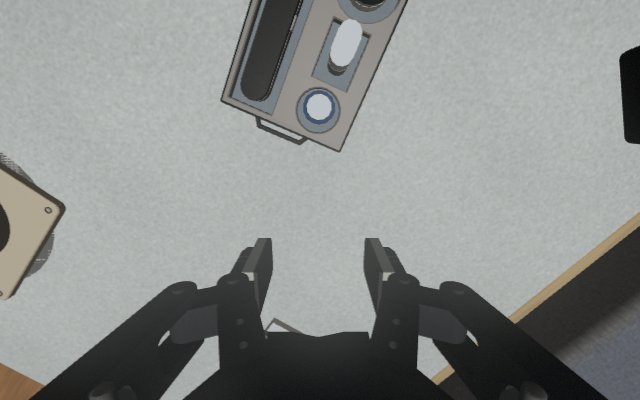

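View pics/s12.png

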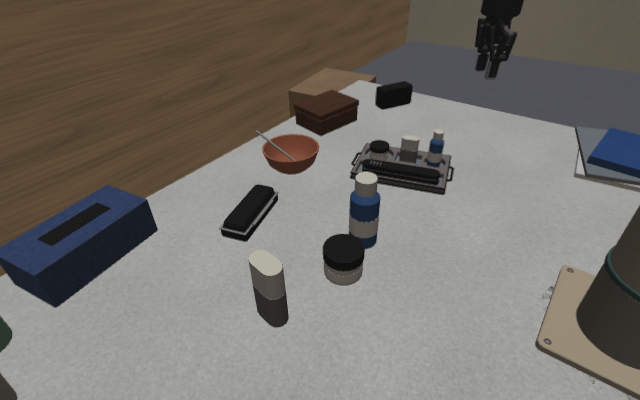

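View pics/t12.png

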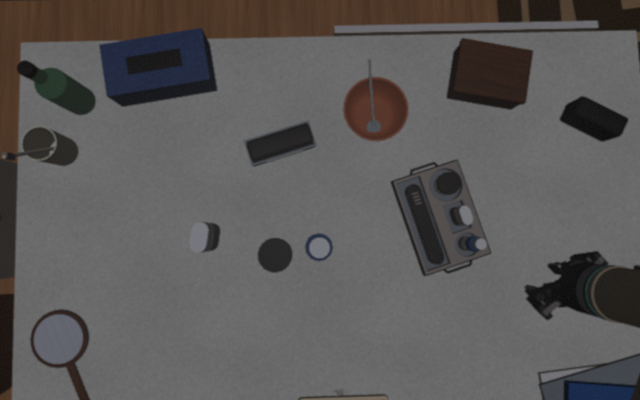

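Run:
```python
from fit import *
from go import T
W=dict(small_jar_mid=(-67.5,35),small_stick_mid=(11,35),small_bottle_mid=(78.5,35),brush_case_mid=(0,-45))
cc,s=np.cos(T[2]),np.sin(T[2])
for n in W: S[n]=S[n]+[0,0,6]
for cam in ["top","side"]:
    vision.get_image(cam); c=vision.calibration(cam)
    for n,w in W.items():
        p=(T[0]+w[0]*cc-w[1]*s,T[1]+w[0]*s+w[1]*cc); e=proj(c,[p[0],p[1],mids[n]+6])[0]
        r=[q for q in vision.regions_of(n,cam) if np.hypot((q["extent"][0]+q["extent"][2])/2-e[0],(q["extent"][1]+q["extent"][3])/2-e[1])<25]
        if not r: print(cam,n,"none"); continue
        x,f=fit(n,[(c,r[0]["mask"])],p); d=x[:2]-T[:2]
        print(cam,n,"off well centre",np.round([d@[cc,s]-w[0],d@[-s,cc]-w[1]],1),round(f,2))
print(ctrl.read_state()["force"].round(1))
```

```text
top small_jar_mid off well centre [3.5 0.8] -0.89
top small_stick_mid off well centre [3.  1.1] -0.94
top small_bottle_mid off well centre [1.7 3. ] -0.91
top brush_case_mid off well centre [8.  1.1] -0.94
side small_jar_mid off well centre [ 1.8 -1.1] -0.86
side small_stick_mid off well centre [ 1.9 -1.8] -0.87
side small_bottle_mid off well centre [1.4 4. ] -0.91
side brush_case_mid off well centre [5.4 0.2] -0.93
[-0.5 -0.8 -0.4]
```

```bash
python3 -c "
from cell import ctrl; print(ctrl.finish_job(), ctrl.read_state()['clock'])"
```

```text
the job is handed in; nothing more can be done
the job is handed in; nothing more can be done
```

I packed all four travel items and handed the job in at about 42 s of the 109 s allowed; it reports no verdict.

**Positions:** In the last top and side fits, the jar and stick were within about 4 mm of their well centres. The bottle was within 5 mm. The toothbrush case sat 5–8 mm along its slot (13 mm allowed).

**Seating on the floor:** I judged this from the arm's height when releasing each item, which was 6.0–6.3 mm above its height at the grasp for all four. That matches the 6 mm well floors. The stick also showed about 7 N of floor contact.

**Upright and at rest:** All four looked upright in the pictures, but I measured neither their tilt nor their speed.

**Items staying home:** The full-size bottle, jar, stick, spectacle case and bowl looked unmoved in the final pictures. I did not measure their positions again.

**Disagreement:** The first top and side fit put the tray about 5–6 mm off what the wrist camera showed. I placed by the wrist value, and its well and slot edges matched the given sizes to about 2–3 mm.

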